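# Open the counter pen canister without lifting its cup, and fill it

### The job

Get the pen canister on the shop counter ready for the day: lift its blue cover slowly and straight up, because the fit is so close that a quick pull sucks the metal cup up with it, and the cup must stay standing on the counter. Set the cover down gently on the round cork mat, open end down and wholly on the mat, and let go. Then move the two green markers from the wooden block into the open cup, standing cap end down as they stand now; leave the orange marker in its block and the other things on the counter where they are.

Things in the scene. Friction and masses are not known exactly. Their poses are not given: they have to be found in the camera images.
- cover_grip (a point): Point to grip, on the axis of the canister's cover, 20 mm below its flat top: a blue square box, open below, 62 x 62 mm, 90 mm tall, 0.12 kg; x, y square to its flat sides, z up. At the start it is fully down over the cup: its rim rests on the cup's shoulder, 42 mm up; this point is 112 mm, its top 132 mm above the counter. Grip two opposite sides. On the mat this point is 74 mm up.
- cup: The inner cup, bare metal, loose; origin at the centre of its underside, x, y square to its sides. Foot 62 x 62 mm, 42 mm tall (all that shows at first), then a neck 51 x 51 mm up to 85 mm; inside 47 x 47 mm, inner floor 6 mm up. 0.29 to 0.38 kg, so a straight pull on the cover that never exceeds 20 mm/s leaves it standing; at 60 mm/s and more it comes up with the cover.
- cup_mouth (a point): Centre of the cup's open mouth, 85 mm above its underside, axes as the cup's. Black silicone strips round the neck seal the cover air-tight: they cling for its first 30 mm of rise, dragging the cup up with a force that grows with speed, about 1.9 N at 15 mm/s and 4 N at 40 mm/s; the cover must rise 43 mm to clear the cup.
- mat: Round cork mat, fixed, 130 mm across and 4 mm thick, where the cover is to stand; origin at the centre of its underside, on the counter.
- block: Light wooden marker block, fixed, 50 mm (its x) by 170 mm (its y) and 45 mm tall, origin at the centre of its underside. Along its y are five round wells 17.5 mm wide and 38 mm deep, 32 mm apart; the markers stand in the middle well and the two end wells, in any order, the wells between are empty.
- green_a_grip (a point): Point to grip on the axis of a green marker, 92 mm above its lower (cap) end, 28 mm below its upper end; z along the marker, up. White barrel with green cap, band and end plug, 16 mm across, 120 mm long, 25 g, standing cap down in a well; at the start this point is 99 mm above the counter, 54 mm above the block. Standing in the cup it is about 90 to 98 mm up.
- green_b_grip (a point): The same point on the other green marker, which is alike.
- orange_grip (a point): The same point on the orange marker, of the same size, which stays in the block.
- stapler: Blue and black stapler, 34 x 130 x 45 mm, loose, not to be disturbed; origin under its centre, long along its y.
- case: Grey spectacle case, 60 x 155 x 44 mm, loose, not to be disturbed; origin under its centre, long along its y.
- spray: Small green lens-spray bottle, 36 mm across, 118 mm tall, loose, not to be disturbed; origin under its centre.
- tape: Grey tape dispenser, 60 x 150 mm, 77 mm tall, loose, not to be disturbed; origin under its centre, long along its y.

How it is judged:
By the outcome, as a careful person would: the job done as asked, in the order asked, and still so for the second after the job is handed in, with the robot touching nothing.
It also fails if it takes over 72 s, if anything falls off the work surface, if the arm or the gripper's body presses on something with over 40 N, if the wrist force passes 120 N, or if a joint passes its speed limit or range.

### The arm

A 7-joint arm with a two-finger parallel gripper is mounted at the origin on the work surface. World frame = base frame: x ahead of the robot, y to its left, z up, the work surface at z = 0. Lengths are in m, angles in rad, forces in N, time in s.
With the tool pointing down it reaches from about 0.4 to 0.85 m from the base axis. Payload 4.5 kg.
Tool frame: the origin (TCP) lies on the centre line of the jaws, within the pads' length; the fingertips stand 8 mm ahead of it and the grasp point (between the pads) lies 11 mm behind it; z points along the fingers, x is the direction in which the jaws open and shut, and the axes are right-handed (so a half turn about z gives the same grasp; the last joint's range is limited). The gripper opens to 88 mm and grips with 3 to 60 N. Pads are 18 mm wide; open, the fingers measure 123 mm over their backs; the gripper's body (75 mm by 187 mm) begins 45 mm behind the grasp point.
Start: joints at [1.248, 0.689, -0.195, 1.565, 0.157, 0.902, -0.215], TCP at [0.218, -0.586, 0.247] pointing down, gripper open.
Joint ranges: [-3.01, 3.01], [-0.46, 2.08], [-1.47, 1.51], [0.13, 2.56], [-1, 4.14], [0.04, 2.09], [-2.66, 2.66]. Speed limits (rad/s): [2.57, 2.57, 3.14, 3.14, 3.14, 3.14, 3.14].

### API

Orientations are given as a unit quaternion [x, y, z, w].
In Python, from plant import get_state, snapshot, finish_job, boxes_of, pinpoint gives the robot as it stands.
- The arm moves only by the shell command python3 -m creep 'ROWS' [FORCE]. ROWS is JSON, a list of rows, each an object with "hand": the finger opening in m, from 0 to 0.0881; "slide": the shift along the tool's x, y, z in m, a list of three; "turn": the turn about the tool's z in degrees. A call has 1 to 5 rows; each row shifts and turns the commanded pose from where the row before left it, along the tool's axes as they then stand; what a row does not reach is not made up. A row lasts 1/8 s, in which the tool goes at most 62.5 mm and 10.7 degrees, less where a joint would pass 70% of its speed; a pose out of reach is approached as far as the arm can. A call is refused whole if a number of a shift passes 0.0625 or a number of a turn 10.7, either way. A call with a gripper value outside its range is refused whole. The fingers move at their own pace and stop on an object; FORCE is the grip in N (left out, the last holds). Time passes only in rows, so rows that do not move let the fingers close. It gives the time, the measured TCP pose, the force and the opening at its end, in the units of the state.
- get_state(): the state, without advancing time (a new reading comes with each control period).
- snapshot(name): name is "side" or "top"; returns a dict with "frame" (384x512x3 uint8, red, green, blue), "depth" (384x512 float32, m along the optical axis (not along the pixel's ray), 0 where there is no reading), "mtx" (3x3 intrinsics, pixels), "k1" (the pictures are not rectified: a ray, as slopes to the right and down, at radius r is drawn at 1 + k1 r^2 times it, then the intrinsics apply), "camera_from_world" (4x4, takes a point from world to camera coordinates). Camera axes: x right, y down, z forward; pixel columns grow to the right and rows downward; lengths in m; the calibration is good to about 2 mm. A picture is of the moment at which its call begins.
- finish_job(): hands the job in, once; it reports no verdict.
Trained networks look in a picture, given as the dict that the camera call returned (one of the last four; its "shot" number tells which), for a name from the list of things; names that differ only in an ending like _2 or _b are one class to them, and where a whole thing is asked for, a point or a joint stands for the part that bears it (a point fixed in the world has none). Each returns a list of dicts, best first, with "conf" (0 to 1); they miss things now and then, are a little off and sometimes report something else, mostly with a low value. They report only what shows in the picture. A call takes as long as a camera call.
- boxes_of(target, picture): "uv" ([column, row] in pixels, amid what is visible of it).
- pinpoint(target, picture): "uv" ([column, row] in pixels: a listed point, or the origin of a listed thing).
The state is a dict: "clock": time; "q": joint angles; "qd": joint speeds; "joint_torque": joint torques, N m; "tool_pos": TCP position; "eef_rot": TCP orientation; "contact_force": force on the tool from outside, world axes, zero at the start; "moment": the same for the moment, N m; "opening": opening from 0.0 (shut) to 1.0 (fully open).
Only numpy, scipy, OpenCV 4.12 (cv2) and the standard library are available. Lean on these libraries where they do the work, as an engineer would, in place of code of your own. Each camera call takes 0.05 s, during which the arm holds its last target.

## Working session

There is one attempt and no reset: what is moved stays moved. The work goes in short steps, Python scripts to look and compute and a shell command to move; the robot and the scene stay as the last step left them, time stands still between calls to the robot, and variables do not carry over. Pictures are saved under pics/ and viewed, and the job is handed in when it is done.

```bash
ls; mkdir -p pics
python3 - <<'E'
from plant import *
import cv2, numpy as np
s=get_state(); print({k:np.round(v,3).tolist() for k,v in s.items()})
for n in ("side","top"):
    p=snapshot(n); cv2.imwrite(f"pics/{n}0.png",cv2.resize(p["frame"][:,:,::-1],(768,576)))
    print(n,p["mtx"].tolist(),p["k1"],np.round(p["camera_from_world"],3).tolist(),p.get("shot"))
    for t in ["cover_grip","cup","cup_mouth","mat","block","green_a_grip","orange_grip","stapler","case","spray","tape"]:
        print(t,[( [round(float(x)) for x in d["uv"]],round(float(d["conf"]),2)) for d in pinpoint(t,p)][:4])
E
```

```text
pics
{'clock': 0.0, 'q': [1.248, 0.69, -0.195, 1.566, 0.157, 0.902, -0.215], 'qd': [0.0, 0.002, -0.0, 0.001, 0.0, 0.002, -0.0], 'joint_torque': [-0.0, -52.756, -1.267, -15.343, -0.053, 0.006, 0.0], 'tool_pos': [0.218, -0.585, 0.246], 'eef_rot': [0.821, -0.57, -0.001, -0.0], 'contact_force': [0.394, 0.474, 0.365], 'moment': [-0.002, -0.048, -0.002], 'opening': 1.002}
side [[427.38867247753717, 0.0, 257.8424270391041], [0.0, 427.38867247753717, 187.321279750616], [0.0, 0.0, 1.0]] -0.07660641666187111 [[-0.834, -0.552, 0.021, 0.483], [-0.34, 0.482, -0.807, 0.282], [0.435, -0.68, -0.59, 1.012], [0.0, 0.0, 0.0, 1.0]] 1
cover_grip [([202, 244], 0.88)]
cup [([207, 277], 0.73)]
cup_mouth []
mat [([283, 237], 0.64)]
block [([325, 182], 0.85), ([334, 158], 0.46)]
green_a_grip [([333, 149], 0.63)]
orange_grip [([325, 166], 0.48)]
stapler [([178, 329], 0.57)]
case [([339, 160], 0.96)]
spray [([244, 188], 0.74)]
tape [([206, 214], 0.69)]
top [[456.1728666987468, 0.0, 253.83848789876492], [0.0, 456.1728666987468, 191.5411576183575], [0.0, 0.0, 1.0]] -0.11929413293234237 [[0.004, -1.0, -0.002, -0.01], [-0.993, -0.004, -0.119, 0.602], [0.119, 0.002, -0.993, 1.459], [0.0, 0.0, 0.0, 1.0]] 2
cover_grip [([165, 201], 0.92), ([357, 218], 0.63)]
cup [([173, 206], 0.5)]
cup_mouth [([166, 205], 0.64)]
mat [([243, 230], 0.64)]
block [([332, 223], 0.59)]
green_a_grip [([358, 221], 0.43)]
orange_grip [([317, 228], 0.45)]
stapler [([128, 218], 0.88)]
case [([383, 211], 0.71)]
spray [([282, 167], 0.6)]
tape [([226, 164], 0.78), ([244, 228], 0.64)]
```

View pics/side0.png

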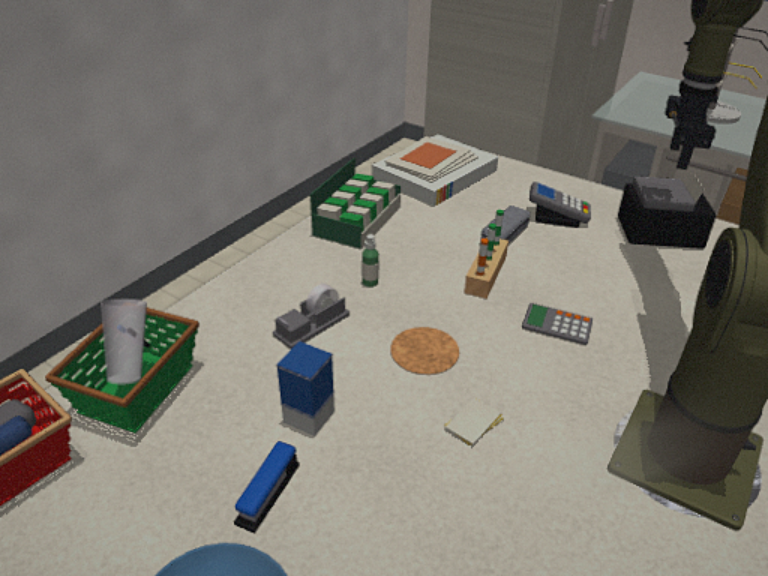

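View pics/top0.png

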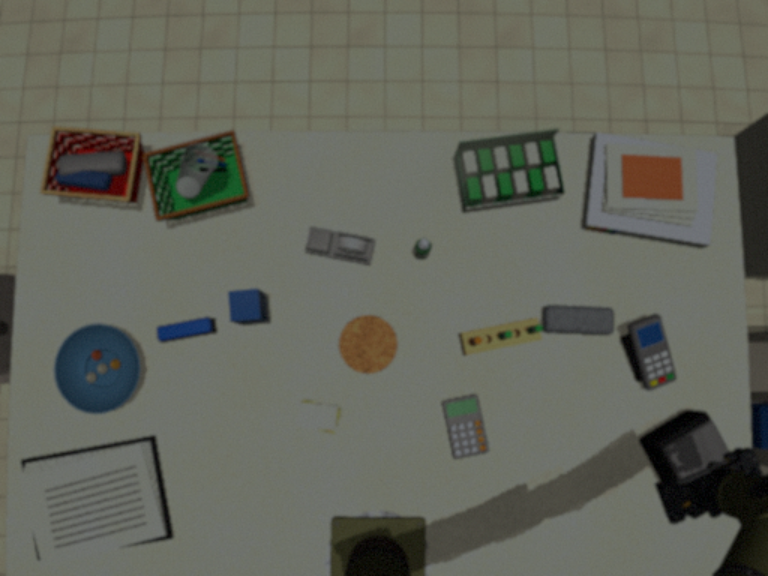

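The side view shows the canister at about (305,385), the mat at (425,350), and the block at (487,270) with the orange marker at its near end. The top view has the cover at (248,306), the mat at (368,344), and the block running from (460,345) to (543,328). The two greens are the middle and right markers, and orange is on the left. Next I'll measure from both views.

```bash
cat > h.py <<'E'
from plant import *
import cv2, numpy as np
def und(p,uv):
    K=p["mtx"]; xd=np.array([(uv[0]-K[0][2])/K[0][0],(uv[1]-K[1][2])/K[1][1]])
    x=xd.copy()
    for _ in range(30): x=xd/(1+p["k1"]*(x@x))
    return x
def proj(p,X):
    T=np.array(p["camera_from_world"]); K=p["mtx"]
    c=T[:3,:3]@np.array(X)+T[:3,3]; x=c[:2]/c[2]; x=x*(1+p["k1"]*(x@x))
    return np.array([K[0][0]*x[0]+K[0][2],K[1][1]*x[1]+K[1][2]])
def ray(p,uv):
    T=np.array(p["camera_from_world"]); R=T[:3,:3]; o=-R.T@T[:3,3]
    d=R.T@np.array([*und(p,uv),1.]); return o,d
def atz(p,uv,z):
    o,d=ray(p,uv); return o+d*(z-o[2])/d[2]
def tri(p1,u1,p2,u2):
    o1,d1=ray(p1,u1);o2,d2=ray(p2,u2)
    d1=d1/np.linalg.norm(d1);d2=d2/np.linalg.norm(d2)
    A=np.stack([d1,-d2],1); t=np.linalg.lstsq(A,o2-o1,rcond=None)[0]
    a=o1+d1*t[0];b=o2+d2*t[1]; return (a+b)/2,np.linalg.norm(a-b)
def cloud(p):
    h,w=p["depth"].shape; K=np.array(p["mtx"])
    v,u=np.mgrid[0:h,0:w].astype(float)
    x=cv2.undistortPoints(np.stack([u,v],-1).reshape(-1,1,2),K,np.array([p["k1"],0,0,0.])).reshape(h,w,2)
    d=p["depth"][...,None]; c=np.concatenate([x*d,d],-1)
    T=np.array(p["camera_from_world"]); return (c-T[:3,3])@T[:3,:3]
E
python3 - <<'E'
from h import *
np.set_printoptions(precision=4,suppress=True)
S=snapshot("side");P=snapshot("top")
for n,p in(("side",S),("top",P)):
    C=cloud(p); f=p["frame"].astype(int)
    hsv=cv2.cvtColor(p["frame"],cv2.COLOR_RGB2HSV)
    ws=(C[...,0]>.2)&(C[...,0]<.9)&(abs(C[...,1])<.7)&(p["depth"]>0)
    t=ws&(abs(C[...,2])<.015); print(n,"table z med",np.median(C[t][:,2]))
    # cover top
    b=(hsv[...,0]>100)&(hsv[...,0]<130)&(hsv[...,1]>110)
    m=ws&b&(C[...,2]>.122)&(C[...,2]<.142)&(C[...,1]>.1)&(C[...,1]<.4)
    q=C[m]; print("cover top",m.sum(),q.mean(0),np.median(q[:,2]),cv2.minAreaRect(q[:,:2].astype(np.float32)*1000))
    m=ws&(hsv[...,0]>3)&(hsv[...,0]<22)&(hsv[...,1]>100)&(abs(C[...,2]-.004)<.015)&(abs(C[...,1])<.12)
    m=cv2.morphologyEx(m.astype(np.uint8),cv2.MORPH_OPEN,np.ones((3,3)))>0
    q=C[m]; print("mat",m.sum(),q.mean(0),cv2.minEnclosingCircle(q[:,:2].astype(np.float32)*1000))
    m=ws&(abs(C[...,2]-.045)<.008)&(C[...,1]<-.1)&(C[...,1]>-.4)&(C[...,0]>.4)&(C[...,0]<.7)&(hsv[...,0]<35)&(hsv[...,1]>70)
    q=C[m]; print("block",m.sum(),q.mean(0),cv2.minAreaRect(q[:,:2].astype(np.float32)*1000))
    x0,y0=(300,120) if n=="side" else (290,190)
    cr=p["frame"][y0:y0+100,x0:x0+133,::-1]; cv2.imwrite(f"pics/z_{n}.png",cv2.resize(cr,None,fx=6,fy=6,interpolation=cv2.INTER_CUBIC))
x0,y0=140,180
cv2.imwrite(f"pics/z_can.png",cv2.resize(P["frame"][y0:y0+50,x0:x0+66,::-1],None,fx=8,fy=8,interpolation=cv2.INTER_CUBIC))
ts={}
for t in ["cover_grip","cup","mat","block","green_a_grip","orange_grip","tape","case","stapler","spray"]:
    a=pinpoint(t,S);b=pinpoint(t,P)
    for i in a[:2]:
        for j in b[:2]:
            X,e=tri(S,i["uv"],P,j["uv"]); print(t,X,round(e,4),i["conf"],j["conf"]) if e<.02 else 0
E
```

```text
side table z med 0.00029975067078987774
cover top 513 [0.5525 0.2777 0.1313] 0.13164625007453562 ((553.1324462890625, 276.027587890625), (64.08130645751953, 64.5252685546875), 5.363353729248047)
mat 1104 [0.4776 0.0263 0.0038] ((474.8789367675781, 24.53333854675293), 68.64539337158203)
block 309 [ 0.4848 -0.2429  0.0442] ((495.0727233886719, -263.12664794921875), (50.76301956176758, 173.4595947265625), 11.203512191772461)
top table z med 2.5348198227951037e-05
cover top 390 [0.5565 0.2722 0.131 ] 0.13096828297590418 ((696.212646484375, 307.5650939941406), (363.51824951171875, 65.02658081054688), 14.157804489135742)
mat 1111 [0.48   0.021  0.0036] ((479.9610290527344, 20.966020584106445), 62.97791290283203)
block 574 [ 0.4964 -0.2649  0.045 ] ((496.48095703125, -267.70147705078125), (47.573429107666016, 169.9689483642578), 11.288334846496582)
cover_grip [0.5613 0.27   0.1061] 0.0083 0.86 0.58
cup [ 0.5608  0.2663 -0.014 ] 0.0062 0.72 0.54
mat [ 0.478   0.028  -0.0015] 0.0104 0.76 0.62
block [ 0.5006 -0.2872 -0.0083] 0.0057 0.69 0.73
green_a_grip [ 0.504  -0.3429  0.086 ] 0.0089 0.39 0.49
orange_grip [ 0.4829 -0.2026  0.1059] 0.0061 0.55 0.59
tape [0.695  0.0932 0.0138] 0.0071 0.63 0.91
case [ 0.529  -0.4498 -0.0154] 0.0003 0.84 0.58
stapler [ 0.5003  0.4214 -0.0007] 0.0182 0.59 0.64
spray [ 0.6855 -0.0971 -0.    ] 0.0061 0.65 0.45
```

```bash
ls pics
```

```text
side0.png
top0.png
z_can.png
z_side.png
z_top.png
```

Run:
```python
from h import *
np.set_printoptions(precision=4,suppress=True)
S=snapshot("side");P=snapshot("top")
for n,p in(("side",S),("top",P)):
    C=cloud(p); hsv=cv2.cvtColor(p["frame"],cv2.COLOR_RGB2HSV)
    b=(hsv[...,0]>100)&(hsv[...,0]<130)&(hsv[...,1]>110)&(p["depth"]>0)
    for lo in(.115,.122,.127):
        m=b&(C[...,2]>lo)&(C[...,2]<.15)&(abs(C[...,0]-.555)<.07)&(abs(C[...,1]-.275)<.07)
        # re-project pixels onto z=.132 plane
        v,u=np.nonzero(m)
        q=np.array([atz(p,(a,c),.132)[:2] for a,c in zip(u,v)],np.float32)
        print(n,lo,len(q),q.mean(0),cv2.minAreaRect(q*1000), cv2.minAreaRect(C[m][:,:2].astype(np.float32)*1000)[0])
    # markers: points z>0.06 near block
    m=(p["depth"]>0)&(C[...,2]>.10)&(C[...,2]<.14)&(C[...,0]>.43)&(C[...,0]<.56)&(C[...,1]<-.17)&(C[...,1]>-.37)
    nl,L,st,ce=cv2.connectedComponentsWithStats(m.astype(np.uint8))
    for i in range(1,nl):
        if st[i,4]>5: 
            q=C[L==i]; print("  marker",st[i,4],ce[i],q.mean(0),q[:,2].max(),hsv[L==i].mean(0), "rayz",atz(p,ce[i],np.mean(q[:,2])))
```

```text
side 0.115 589 [0.5489 0.2818] ((548.0228271484375, 282.6617126464844), (71.9068603515625, 75.14469146728516), 5.817006587982178) (552.612060546875, 276.7451171875)
side 0.122 509 [0.552  0.2784] ((550.5657348632812, 280.74835205078125), (67.23501586914062, 70.82217407226562), 5.817006587982178) (553.0768432617188, 276.79522705078125)
side 0.127 485 [0.5526 0.277 ] ((552.0733642578125, 279.0461730957031), (64.58032989501953, 67.12976837158203), 5.817007541656494) (553.3601684570312, 276.8257751464844)
  marker 42 [332.381  144.0238] [ 0.5064 -0.3242  0.1161] 0.12879306528470208 [44.5    78.6429 96.9286] rayz [ 0.5064 -0.3242  0.1161]
  marker 48 [327.375 153.375] [ 0.4938 -0.261   0.1166] 0.13015328905912102 [ 47.1667  74.1875 101.1458] rayz [ 0.4938 -0.261   0.1166]
  marker 48 [322.  163.5] [ 0.4813 -0.1983  0.1166] 0.12902171138555396 [ 28.125   91.0208 118.8333] rayz [ 0.4813 -0.1983  0.1166]
top 0.115 389 [0.5523 0.2703] ((552.45458984375, 269.9181823730469), (61.4307975769043, 62.127899169921875), 6.442459583282471) (553.0228271484375, 270.8219299316406)
top 0.122 384 [0.5526 0.2705] ((552.7500610351562, 270.2269287109375), (60.77430725097656, 61.58063507080078), 6.442459583282471) (553.0228271484375, 270.8219299316406)
top 0.127 359 [0.553  0.2708] ((552.6653442382812, 270.57843017578125), (60.62553024291992, 61.099971771240234), 5.937507629394531) (553.0228271484375, 270.8219299316406)
  marker 30 [358.2333 218.6667] [ 0.5082 -0.3303  0.123 ] 0.1299867707530239 [ 58.3    125.6667  78.5333] rayz [ 0.5082 -0.3303  0.123 ]
  marker 29 [337.931  222.7241] [ 0.4957 -0.2671  0.1223] 0.13284284180963832 [ 56.4138 126.931   81.0345] rayz [ 0.4957 -0.2671  0.1223]
  marker 27 [317.7037 226.7778] [ 0.4832 -0.2042  0.1234] 0.13003052367533696 [ 17.037  172.037   96.8148] rayz [ 0.4832 -0.2043  0.1234]
```

View pics/z_top.png

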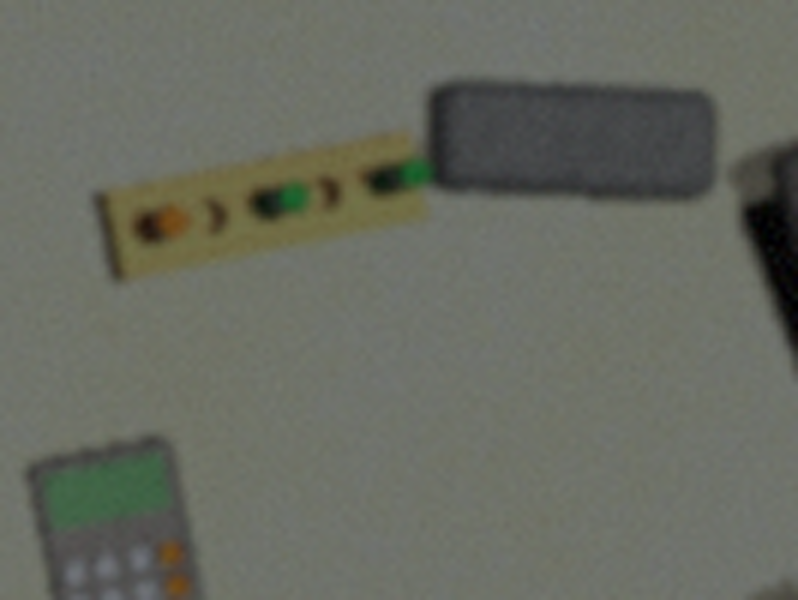

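View pics/z_side.png

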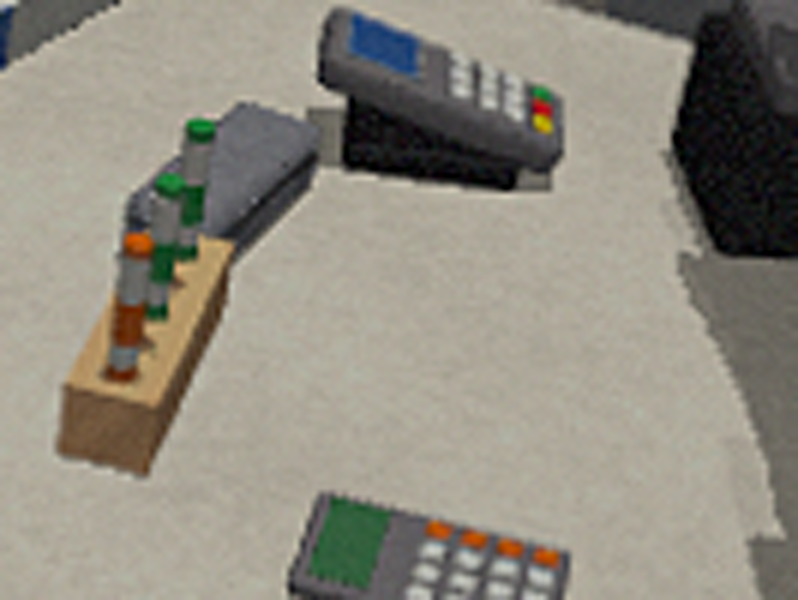

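View pics/z_can.png

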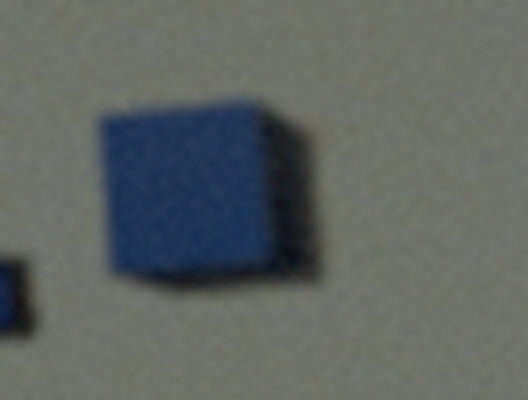

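The top view is consistent: the markers come out 64 mm apart and the block and cover sizes match. The side view agrees within a few mm. The cover is at about (0.553, 0.272) with yaw 6°. The middle green is at (0.496, -0.268), the end green at (0.509, -0.331), and the mat at (0.479, 0.022).

Next I turn to tool-x yaw -84° and travel to above the cover.

```bash
python3 -m creep '[{"hand":0.088,"slide":[0,0,-0.02],"turn":7.3},{"hand":0.088,"slide":[0,0,-0.02],"turn":7.2},{"hand":0.088,"slide":[-0.044,-0.043,0],"turn":0},{"hand":0.088,"slide":[-0.044,-0.043,0],"turn":0},{"hand":0.088,"slide":[-0.044,-0.043,0],"turn":0}]' 25
```

```text
clock: 3.02
tool_pos: [0.3341, -0.4395, 0.287]
eef_rot: [0.743, -0.67, 0.0, -0.0]
contact_force: [1.0, -0.4, -0.1]
opening: 0.998
```

```bash
python3 -m creep '[{"hand":0.088,"slide":[-0.053,-0.03,0],"turn":0},{"hand":0.088,"slide":[-0.053,-0.03,0],"turn":0},{"hand":0.088,"slide":[-0.053,-0.03,0],"turn":0},{"hand":0.088,"slide":[-0.053,-0.03,0],"turn":0},{"hand":0.088,"slide":[-0.053,-0.03,0],"turn":0}]'; python3 -m creep '[{"hand":0.088,"slide":[-0.056,-0.024,0],"turn":0},{"hand":0.088,"slide":[-0.056,-0.024,0],"turn":0},{"hand":0.088,"slide":[-0.056,-0.024,0],"turn":0},{"hand":0.088,"slide":[-0.056,-0.024,0],"turn":0},{"hand":0.088,"slide":[-0.056,-0.024,0],"turn":0}]'
```

```text
clock: 3.65
tool_pos: [0.4555, -0.1601, 0.287]
eef_rot: [0.743, -0.67, 0.0, -0.0]
contact_force: [0.8, -0.4, -0.7]
opening: 0.998
clock: 4.28
tool_pos: [0.5456, 0.131, 0.2869]
eef_rot: [0.743, -0.669, 0.0, -0.0]
contact_force: [1.1, -0.7, 0.6]
opening: 0.998
```

Run:
```python
from h import *
from scipy.spatial.transform import Rotation as R
s=get_state();r=R.from_quat(s["eef_rot"]); M=r.as_matrix()
print(np.round(M,3).tolist(),s["tool_pos"],np.degrees(np.arctan2(M[1,0],M[0,0])))
print("slide to cover:",M.T@(np.array([.553,.2725,.101])-s["tool_pos"]))
```

```text
[[0.104, -0.995, 0.001], [-0.995, -0.104, -0.0], [0.0, -0.001, -1.0]] [0.54559418 0.13095197 0.28693923] -84.0560534720017
slide to cover: [-0.14006949 -0.02189491  0.1859173 ]
```

```bash
python3 -m creep '[{"hand":0.088,"slide":[-0.05,-0.008,0],"turn":0},{"hand":0.088,"slide":[-0.05,-0.008,0],"turn":0},{"hand":0.088,"slide":[-0.04,-0.006,0.02],"turn":0},{"hand":0.088,"slide":[0,0,0.05],"turn":0},{"hand":0.088,"slide":[0,0,0],"turn":0}]'
python3 - <<'E'
from h import *
for n in("side","top"):
    p=snapshot(n)
    y0,x0=(160,130) if n=="side" else (150,110)
    c=p["frame"][y0:y0+130,x0:x0+150,::-1]; cv2.imwrite(f"pics/ap_{n}.png",cv2.resize(c,None,fx=4,fy=4))
E
```

```text
clock: 4.9
tool_pos: [0.5498, 0.2695, 0.2135]
eef_rot: [0.743, -0.669, -0.001, 0.004]
contact_force: [0.2, -0.2, 0.1]
opening: 0.998
```

View pics/ap_side.png

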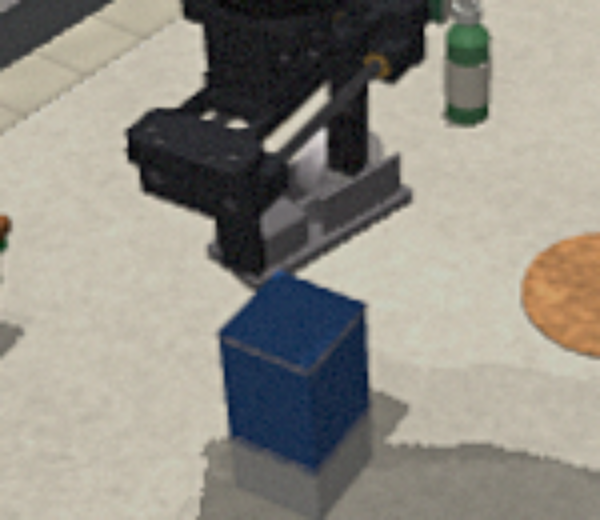

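View pics/ap_top.png

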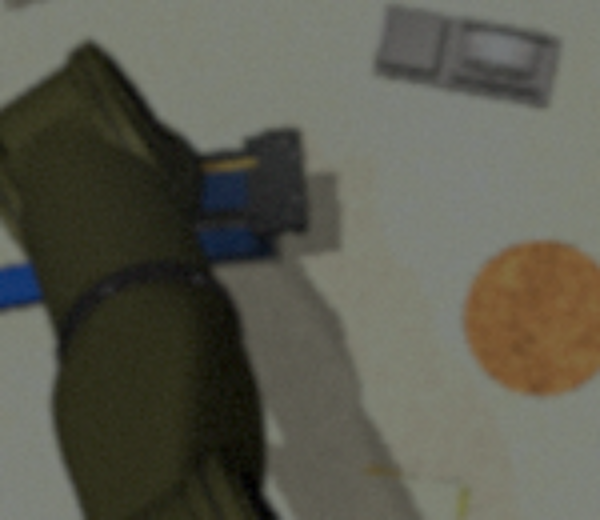

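Side view: the jaws are straight above the cover, which is at (295,370) in the crop. I'll descend and recheck the pose.

```bash
python3 -m creep '[{"hand":0.088,"slide":[0,0,0.03],"turn":0},{"hand":0.088,"slide":[0,0,0.02],"turn":0},{"hand":0.088,"slide":[0,0,0],"turn":0},{"hand":0.088,"slide":[0,0,0],"turn":0}]'
python3 - <<'E'
from h import *
from scipy.spatial.transform import Rotation as R
s=get_state();r=R.from_quat(s["eef_rot"]); M=r.as_matrix()
print(np.round(M,4).tolist(),s["tool_pos"],np.degrees(np.arctan2(M[1,0],M[0,0])))
print("slide to cover:",M.T@(np.array([.553,.2725,.101])-s["tool_pos"]))
E
```

```text
clock: 5.5
tool_pos: [0.5539, 0.2707, 0.1688]
eef_rot: [0.743, -0.67, 0.001, -0.002]
contact_force: [0.2, 0.0, 0.1]
opening: 0.996
[[0.1027, -0.9947, 0.0033], [-0.9947, -0.1027, 0.0015], [-0.0012, -0.0034, -1.0]] [0.55389104 0.27073297 0.16882093] -84.1061202315618
slide to cover: [-0.00176754  0.00093674  0.0678203 ]
```

```bash
python3 -m creep '[{"hand":0.088,"slide":[-0.002,0.001,0.025],"turn":0},{"hand":0.088,"slide":[0,0,0.025],"turn":0},{"hand":0.088,"slide":[0,0,0.016],"turn":0},{"hand":0.088,"slide":[0,0,0],"turn":0},{"hand":0.088,"slide":[0,0,0],"turn":0}]'
python3 - <<'E'
from h import *
p=snapshot("side"); c=p["frame"][160:290,130:280,::-1]; cv2.imwrite("pics/dn_side.png",cv2.resize(c,None,fx=4,fy=4,interpolation=cv2.INTER_CUBIC))
E
```

```text
clock: 6.12
tool_pos: [0.5521, 0.2728, 0.1018]
eef_rot: [0.743, -0.67, 0.0, -0.001]
contact_force: [0.0, 0.6, 0.1]
opening: 1.0
```

View pics/dn_side.png

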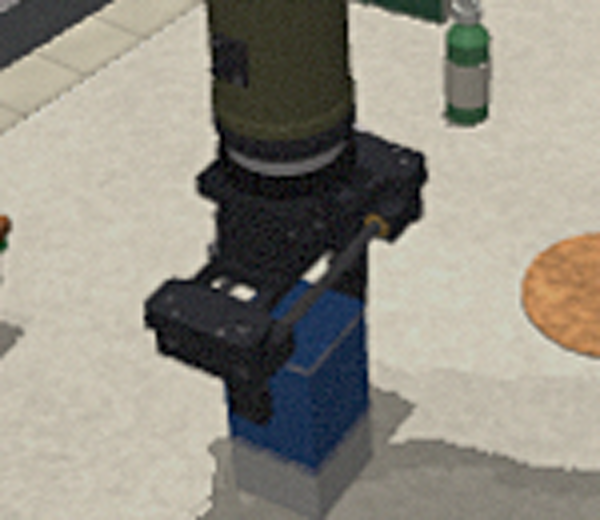

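The fingers straddle the cover, so I'll close in steps and watch the lateral force.

```bash
for i in 1; do python3 -m creep '[{"hand":0.07,"slide":[0,0,0],"turn":0},{"hand":0.07,"slide":[0,0,0],"turn":0},{"hand":0.068,"slide":[0,0,0],"turn":0}]' 8; python3 -m creep '[{"hand":0.066,"slide":[0,0,0],"turn":0},{"hand":0.065,"slide":[0,0,0],"turn":0}]' 8;  python3 -m creep '[{"hand":0.063,"slide":[0,0,0],"turn":0},{"hand":0.061,"slide":[0,0,0],"turn":0}]' 8; python3 -m creep '[{"hand":0.055,"slide":[0,0,0],"turn":0},{"hand":0.055,"slide":[0,0,0],"turn":0}]' 8; done
```

```text
clock: 6.55
tool_pos: [0.5514, 0.2726, 0.1009]
eef_rot: [0.743, -0.669, 0.0, -0.0]
contact_force: [-0.4, -0.3, -0.1]
opening: 0.774
clock: 6.8
tool_pos: [0.5513, 0.2732, 0.1009]
eef_rot: [0.743, -0.669, -0.0, -0.001]
contact_force: [-0.2, 2.8, 1.6]
opening: 0.736
clock: 7.05
tool_pos: [0.5513, 0.2734, 0.1009]
eef_rot: [0.743, -0.669, -0.0, -0.001]
contact_force: [-0.4, 2.8, 3.1]
opening: 0.701
clock: 7.3
tool_pos: [0.5513, 0.2734, 0.1009]
eef_rot: [0.743, -0.669, -0.0, -0.001]
contact_force: [-0.5, 4.6, 2.5]
opening: 0.703
```

```bash
python3 -m creep '[{"hand":0.05,"slide":[-0.0008,0,0],"turn":0},{"hand":0.05,"slide":[0,0,0],"turn":0},{"hand":0.05,"slide":[0,0,0],"turn":0}]' 25
```

```text
clock: 7.68
tool_pos: [0.5513, 0.2735, 0.1009]
eef_rot: [0.743, -0.669, 0.0, -0.0]
contact_force: [-0.3, 5.2, 5.0]
opening: 0.703
```

```bash
python3 -m creep '[{"hand":0.05,"slide":[-0.0008,0,0],"turn":0},{"hand":0.05,"slide":[0,0,0],"turn":0}]' 25; python3 -m creep '[{"hand":0.05,"slide":[0,0,-0.0004],"turn":0},{"hand":0.05,"slide":[0,0,0],"turn":0}]' 25
```

```text
clock: 7.92
tool_pos: [0.5513, 0.2736, 0.1009]
eef_rot: [0.743, -0.67, 0.0, 0.0]
contact_force: [-0.2, 2.5, 4.7]
opening: 0.699
clock: 8.18
tool_pos: [0.5512, 0.2736, 0.1009]
eef_rot: [0.743, -0.67, 0.0, 0.0]
contact_force: [0.2, 2.9, 2.7]
opening: 0.699
```

```bash
python3 -m creep '[{"hand":0.05,"slide":[-0.0008,0,-0.0005],"turn":0},{"hand":0.05,"slide":[0,0,0],"turn":0}]' 25; python3 -m creep '[{"hand":0.05,"slide":[0,0,-0.001],"turn":0},{"hand":0.05,"slide":[0,0,-0.001],"turn":0},{"hand":0.05,"slide":[0,0,-0.0015],"turn":0},{"hand":0.05,"slide":[0,0,-0.0015],"turn":0}]' 25
```

```text
clock: 8.43
tool_pos: [0.5506, 0.2737, 0.101]
eef_rot: [0.743, -0.67, 0.0, 0.001]
contact_force: [1.1, 1.5, -2.2]
opening: 0.701
clock: 8.93
tool_pos: [0.5506, 0.2741, 0.1065]
eef_rot: [0.743, -0.67, 0.0, 0.001]
contact_force: [-0.4, -0.0, -2.6]
opening: 0.702
```

```bash
python3 -m creep '[{"hand":0.05,"slide":[0,0,-0.0015],"turn":0},{"hand":0.05,"slide":[0,0,-0.0015],"turn":0},{"hand":0.05,"slide":[0,0,-0.0015],"turn":0},{"hand":0.05,"slide":[0,0,-0.0015],"turn":0},{"hand":0.05,"slide":[0,0,-0.0015],"turn":0}]' 25
python3 - <<'E'
from h import *
p=snapshot("side"); c=p["frame"][160:290,130:280,::-1]; cv2.imwrite("pics/l1.png",cv2.resize(c,None,fx=4,fy=4,interpolation=cv2.INTER_CUBIC))
E
```

```text
clock: 9.55
tool_pos: [0.5511, 0.275, 0.1143]
eef_rot: [0.743, -0.669, 0.0, -0.0]
contact_force: [0.3, 0.1, -2.1]
opening: 0.701
```

View pics/l1.png

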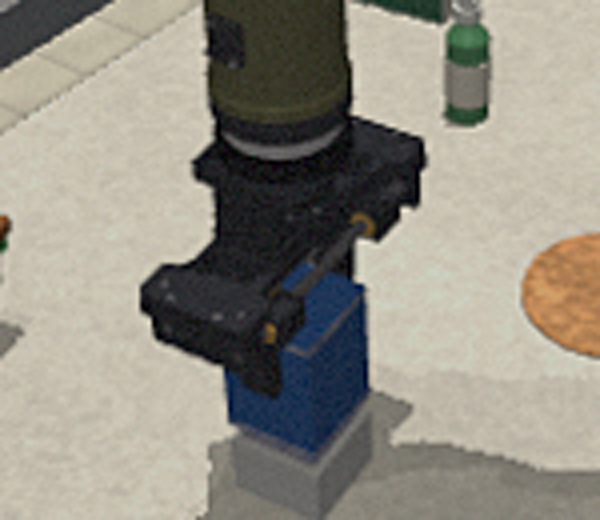

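The cup foot stays at (305,470) in the crop and the cover has risen about 13 mm, with a pull of only about 2 N. I'll continue.

```bash
for k in 1; do python3 -m creep '[{"hand":0.05,"slide":[0,0,-0.0016],"turn":0},{"hand":0.05,"slide":[0,0,-0.0016],"turn":0},{"hand":0.05,"slide":[0,0,-0.0016],"turn":0},{"hand":0.05,"slide":[0,0,-0.0016],"turn":0},{"hand":0.05,"slide":[0,0,-0.0016],"turn":0}]' 25;  python3 -m creep '[{"hand":0.05,"slide":[0,0,-0.0016],"turn":0},{"hand":0.05,"slide":[0,0,-0.0016],"turn":0},{"hand":0.05,"slide":[0,0,-0.0016],"turn":0},{"hand":0.05,"slide":[0,0,-0.0016],"turn":0},{"hand":0.05,"slide":[0,0,-0.0016],"turn":0}]' 25; python3 -m creep '[{"hand":0.05,"slide":[0,0,-0.0016],"turn":0},{"hand":0.05,"slide":[0,0,-0.0016],"turn":0},{"hand":0.05,"slide":[0,0,-0.0016],"turn":0},{"hand":0.05,"slide":[0,0,-0.0016],"turn":0},{"hand":0.05,"slide":[0,0,-0.0016],"turn":0}]' 25; done
```

```text
clock: 10.22
tool_pos: [0.5511, 0.275, 0.1223]
eef_rot: [0.743, -0.669, 0.0, -0.0]
contact_force: [-0.0, -0.5, -2.5]
opening: 0.695
clock: 10.85
tool_pos: [0.551, 0.2748, 0.1302]
eef_rot: [0.743, -0.67, 0.0, 0.0]
contact_force: [0.3, 1.0, -0.5]
opening: 0.701
clock: 11.48
tool_pos: [0.551, 0.2748, 0.1382]
eef_rot: [0.743, -0.669, 0.0, 0.0]
contact_force: [0.4, 0.6, -1.5]
opening: 0.699
```

```bash
for k in 1; do python3 -m creep '[{"hand":0.05,"slide":[0,0,-0.0016],"turn":0},{"hand":0.05,"slide":[0,0,-0.0016],"turn":0},{"hand":0.05,"slide":[0,0,-0.0016],"turn":0},{"hand":0.05,"slide":[0,0,-0.0016],"turn":0},{"hand":0.05,"slide":[0,0,-0.0016],"turn":0}]' 25;  python3 -m creep '[{"hand":0.05,"slide":[0,0,-0.0016],"turn":0},{"hand":0.05,"slide":[0,0,-0.0016],"turn":0},{"hand":0.05,"slide":[0,0,-0.0016],"turn":0},{"hand":0.05,"slide":[0,0,-0.002],"turn":0},{"hand":0.05,"slide":[0,0,-0.002],"turn":0}]' 25; done;  python3 - <<'E'
from h import *
p=snapshot("side"); c=p["frame"][160:290,130:280,::-1]; cv2.imwrite("pics/l2.png",cv2.resize(c,None,fx=4,fy=4,interpolation=cv2.INTER_CUBIC))
E
```

```text
clock: 12.1
tool_pos: [0.551, 0.2748, 0.1462]
eef_rot: [0.743, -0.669, 0.0, 0.0]
contact_force: [-0.1, -0.1, -1.9]
opening: 0.702
clock: 12.72
tool_pos: [0.551, 0.2748, 0.155]
eef_rot: [0.743, -0.669, 0.0, 0.0]
contact_force: [-0.1, 0.0, -1.8]
opening: 0.701
```

View pics/l2.png

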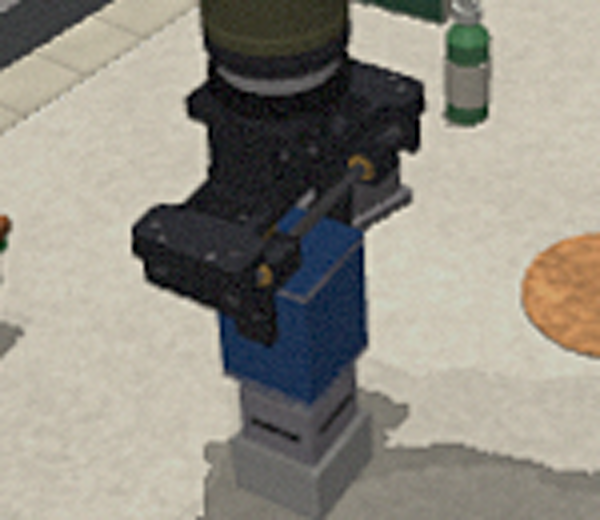

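The cup stands with its neck fully exposed and the cover is clear of it. I'll raise further and carry the cover to the mat.

```bash
python3 -m creep '[{"hand":0.05,"slide":[0,0,-0.012],"turn":0},{"hand":0.05,"slide":[0,0,-0.02],"turn":0},{"hand":0.05,"slide":[0.02,0.008,-0.01],"turn":0},{"hand":0.05,"slide":[0.045,0.018,0],"turn":0},{"hand":0.05,"slide":[0.05,0.021,0],"turn":0}]' 25;  python3 -m creep '[{"hand":0.05,"slide":[0.05,0.021,0],"turn":0},{"hand":0.05,"slide":[0.048,0.019,0],"turn":0},{"hand":0.05,"slide":[0.03,0.012,0],"turn":0},{"hand":0.05,"slide":[0,0,0],"turn":0},{"hand":0.05,"slide":[0,0,0],"turn":0}]' 25
python3 - <<'E'
from h import *
from scipy.spatial.transform import Rotation as R
s=get_state();M=R.from_quat(s["eef_rot"]).as_matrix()
print(s["tool_pos"],"slide:",M.T@(np.array([.478,.023,.063])-s["tool_pos"]))
np.set_printoptions(precision=4,suppress=True)
for n in("side","top"):
    p=snapshot(n); cv2.imwrite(f"pics/m_{n}.png",cv2.resize(p["frame"][:,:,::-1],(768,576)))
    C=cloud(p);hsv=cv2.cvtColor(p["frame"],cv2.COLOR_RGB2HSV)
    m=(p["depth"]>0)&(abs(C[...,2]-.085)<.006)&(abs(C[...,0]-.553)<.05)&(abs(C[...,1]-.275)<.05)
    q=C[m]; print("cup rim",n,m.sum(),cv2.minAreaRect(q[:,:2].astype(np.float32)*1000))
    print([(d["uv"],d["conf"]) for d in pinpoint("cup_mouth",p)])
E
```

```text
clock: 13.4
tool_pos: [0.5154, 0.153, 0.1973]
eef_rot: [0.743, -0.669, 0.001, 0.0]
contact_force: [1.2, -0.3, -0.8]
opening: 0.703
clock: 14.02
tool_pos: [0.4777, 0.023, 0.1973]
eef_rot: [0.743, -0.67, 0.0, -0.0]
contact_force: [-0.1, 1.3, -0.6]
opening: 0.701
[0.47770203 0.0229798  0.19727783] slide: [ 5.65000860e-05 -1.83222061e-04  1.34278024e-01]
cup rim side 147 ((552.9761352539062, 275.52850341796875), (53.341583251953125, 55.193267822265625), 6.64228630065918)
[([203.4, 250.4], 0.72)]
cup rim top 53 ((554.45458984375, 271.7170715332031), (51.937705993652344, 52.73325729370117), 5.467400074005127)
[([164.4, 204.1], 0.79), ([384.4, 211.3], 0.56), ([333.3, 225.8], 0.5)]
```

View pics/m_side.png

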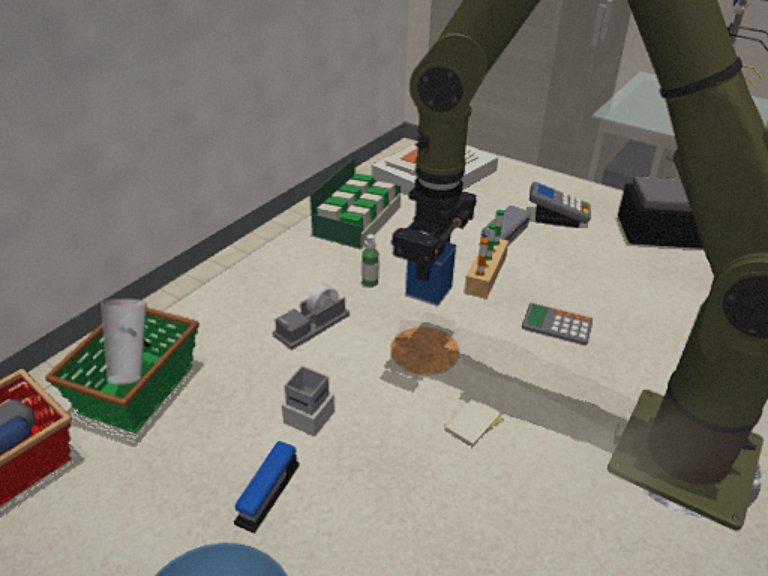

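View pics/m_top.png

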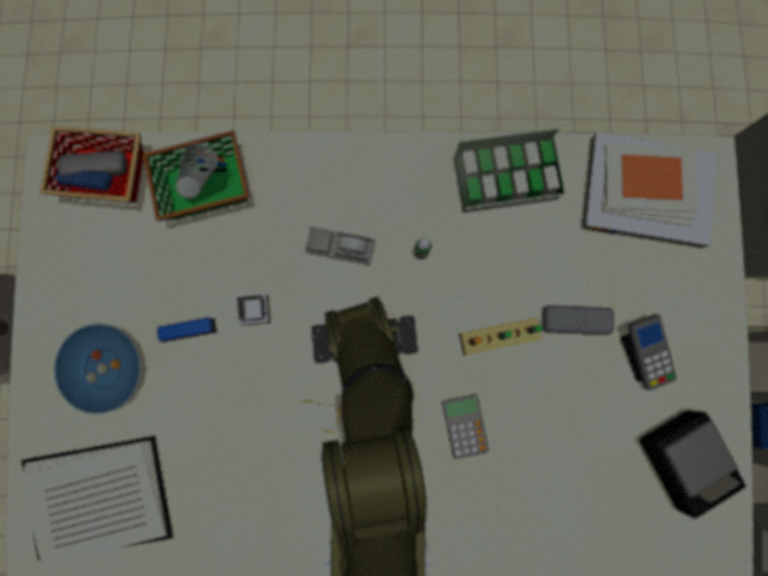

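The cup is standing open at side (308,400) and top (253,308), and the cover is held above the mat. I'll lower it.

```bash
python3 -m creep '[{"hand":0.05,"slide":[0,0,0.03],"turn":0},{"hand":0.05,"slide":[0,0,0.04],"turn":0},{"hand":0.05,"slide":[0,0,0.035],"turn":0},{"hand":0.05,"slide":[0,0,0.02],"turn":0},{"hand":0.05,"slide":[0,0,0],"turn":0}]' 25;  python3 -m creep '[{"hand":0.05,"slide":[0,0,0.003],"turn":0},{"hand":0.05,"slide":[0,0,0.002],"turn":0},{"hand":0.05,"slide":[0,0,0.001],"turn":0},{"hand":0.05,"slide":[0,0,0],"turn":0}]' 25
```

```text
clock: 14.85
tool_pos: [0.477, 0.0237, 0.0707]
eef_rot: [0.743, -0.669, -0.001, 0.001]
contact_force: [0.2, -0.2, -1.5]
opening: 0.707
clock: 15.35
tool_pos: [0.4779, 0.0228, 0.0662]
eef_rot: [0.743, -0.67, 0.0, -0.0]
contact_force: [0.0, -0.5, -0.4]
opening: 0.7
```

```bash
python3 -m creep '[{"hand":0.05,"slide":[0,0,0.001],"turn":0},{"hand":0.05,"slide":[0,0,0.001],"turn":0},{"hand":0.05,"slide":[0,0,0.0005],"turn":0},{"hand":0.05,"slide":[0,0,0],"turn":0}]' 25; python3 -m creep '[{"hand":0.05,"slide":[0,0,0.0006],"turn":0},{"hand":0.05,"slide":[0,0,0],"turn":0}]' 25
```

```text
clock: 15.85
tool_pos: [0.4776, 0.0229, 0.0633]
eef_rot: [0.743, -0.669, -0.0, 0.0]
contact_force: [0.1, 0.3, -1.6]
opening: 0.702
clock: 16.1
tool_pos: [0.4777, 0.0229, 0.0629]
eef_rot: [0.743, -0.669, 0.0, -0.0]
contact_force: [-1.3, -0.1, -0.4]
opening: 0.704
```

```bash
python3 -m creep '[{"hand":0.05,"slide":[0,0,0.0006],"turn":0},{"hand":0.05,"slide":[0,0,0],"turn":0}]' 25; python3 -m creep '[{"hand":0.05,"slide":[0,0,0.0006],"turn":0},{"hand":0.05,"slide":[0,0,0],"turn":0}]' 25
```

```text
clock: 16.35
tool_pos: [0.4777, 0.0229, 0.0628]
eef_rot: [0.743, -0.669, 0.0, -0.0]
contact_force: [-1.7, 0.7, 7.2]
opening: 0.7
clock: 16.6
tool_pos: [0.4777, 0.0229, 0.0628]
eef_rot: [0.743, -0.669, 0.0, -0.0]
contact_force: [-1.9, 1.5, 14.6]
opening: 0.706
```

The cover is seated: z force is up and the TCP stopped at 62.8 mm (62.9 expected). I'll ease off and release.

```bash
python3 -m creep '[{"hand":0.05,"slide":[0,0,-0.001],"turn":0},{"hand":0.064,"slide":[0,0,0],"turn":0},{"hand":0.068,"slide":[0,0,0],"turn":0},{"hand":0.085,"slide":[0,0,0],"turn":0},{"hand":0.085,"slide":[0,0,0],"turn":0}]' 5; python3 -m creep '[{"hand":0.085,"slide":[0,0,-0.01],"turn":0},{"hand":0.085,"slide":[0,0,-0.04],"turn":0},{"hand":0.085,"slide":[0,0,-0.055],"turn":0},{"hand":0.085,"slide":[0,0,-0.03],"turn":0},{"hand":0.05,"slide":[0,0,0],"turn":0}]' 5
python3 - <<'E'
from h import *
from scipy.spatial.transform import Rotation as R
s=get_state();M=R.from_quat(s["eef_rot"]).as_matrix()
print(s["tool_pos"],s["q"],np.degrees(np.arctan2(M[1,0],M[0,0])))
p=snapshot("side");cv2.imwrite(f"pics/r_side.png",cv2.resize(p["frame"][:,:,::-1],(768,576)))
E
```

```text
clock: 17.23
tool_pos: [0.4777, 0.0229, 0.0625]
eef_rot: [0.743, -0.67, -0.0, 0.0]
contact_force: [0.1, 0.4, -0.8]
opening: 0.958
clock: 17.85
tool_pos: [0.4791, 0.0229, 0.2002]
eef_rot: [0.743, -0.67, 0.002, -0.002]
contact_force: [-0.4, -0.6, -0.5]
opening: 0.876
[0.479068   0.02291849 0.20015722] [-0.05069636  0.57775288 -0.14522583  2.05003525  0.16096184  0.51857213
 -1.77968987] -84.07785345441603
```

View pics/r_side.png

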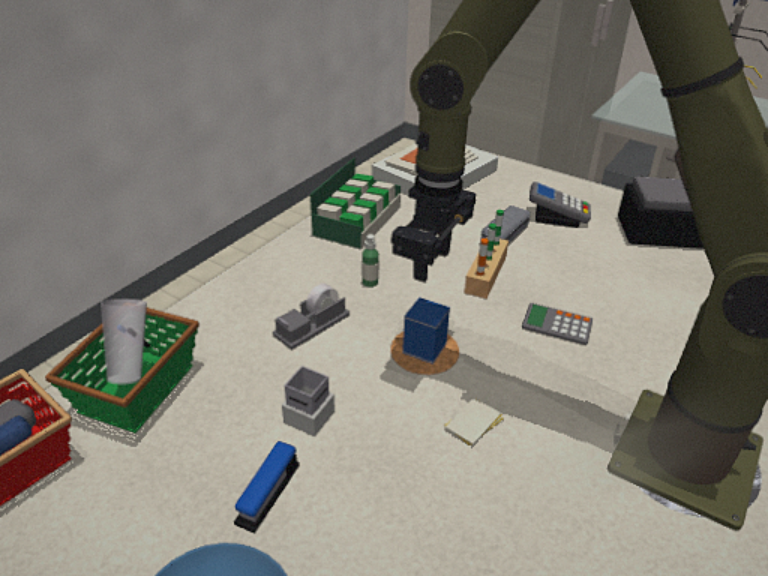

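The cover stands on the mat at (428,330) and the cup is open at (308,400). Now I turn to yaw 6° and go to the middle green.

```bash
python3 -m creep '[{"hand":0.05,"slide":[0,0,0],"turn":-10},{"hand":0.05,"slide":[0,0,0],"turn":-10},{"hand":0.05,"slide":[0,0,0],"turn":-10},{"hand":0.05,"slide":[0,0,0],"turn":-10},{"hand":0.05,"slide":[0,0,0],"turn":-10}]' 5; python3 -m creep '[{"hand":0.05,"slide":[0,0,0],"turn":-10},{"hand":0.05,"slide":[0,0,0],"turn":-10},{"hand":0.05,"slide":[0,0,0],"turn":-10},{"hand":0.05,"slide":[0,0,0],"turn":-10},{"hand":0.05,"slide":[-0.002,0.05,0],"turn":0}]';  python3 -m creep '[{"hand":0.05,"slide":[-0.002,0.06,0],"turn":0},{"hand":0.05,"slide":[-0.002,0.06,0],"turn":0},{"hand":0.05,"slide":[-0.002,0.06,0],"turn":0},{"hand":0.05,"slide":[-0.003,0.05,0],"turn":0},{"hand":0.05,"slide":[0,0,0],"turn":0}]'
cat > to.py <<'E'
import sys
from h import *
from scipy.spatial.transform import Rotation as R
def go(t):
    s=get_state();M=R.from_quat(s["eef_rot"]).as_matrix()
    print(np.round(s["tool_pos"],4),"yaw",round(np.degrees(np.arctan2(M[1,0],M[0,0])),2),"slide:",np.round(M.T@(np.array(t)-s["tool_pos"]),4))
go([float(a) for a in sys.argv[1:4]])
E
python3 to.py .496 -.267 .100
```

```text
clock: 18.52
tool_pos: [0.4766, 0.0227, 0.1962]
eef_rot: [0.957, -0.29, -0.001, 0.001]
contact_force: [-0.3, 0.3, -0.4]
opening: 0.572
clock: 19.15
tool_pos: [0.4807, -0.0235, 0.1967]
eef_rot: [0.998, 0.057, -0.0, -0.002]
contact_force: [0.9, -0.1, -0.1]
opening: 0.566
clock: 19.77
tool_pos: [0.4937, -0.2618, 0.1952]
eef_rot: [0.999, 0.047, -0.002, 0.0]
contact_force: [0.4, 0.6, -0.0]
opening: 0.569
[ 0.4937 -0.2618  0.1952] yaw 5.44 slide: [0.0022 0.0054 0.0952]
```

```bash
python3 -m creep '[{"hand":0.05,"slide":[0,0,0.02],"turn":0},{"hand":0.05,"slide":[0,0,0.02],"turn":0},{"hand":0.05,"slide":[0,0,0],"turn":0},{"hand":0.05,"slide":[0,0,0],"turn":0}]'; python3 to.py .496 -.267 .1;python3 - <<'E'
from h import *
for n,(y0,x0) in {"side":(60,260),"top":(160,270)}.items():
    p=snapshot(n)
    c=p["frame"][y0:y0+145,x0:x0+150,::-1]; cv2.imwrite(f"pics/g_{n}.png",cv2.resize(c,None,fx=4,fy=4,interpolation=cv2.INTER_CUBIC))
E
```

```text
clock: 20.27
tool_pos: [0.496, -0.2557, 0.1577]
eef_rot: [0.999, 0.053, -0.0, -0.0]
contact_force: [0.3, -0.6, -0.7]
opening: 0.569
[ 0.496  -0.2557  0.1577] yaw 6.02 slide: [-0.0011  0.0113  0.0577]
```

View pics/g_side.png

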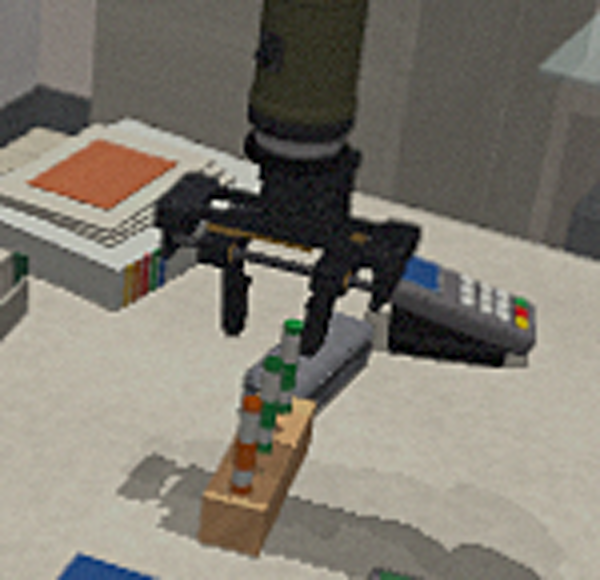

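View pics/g_top.png

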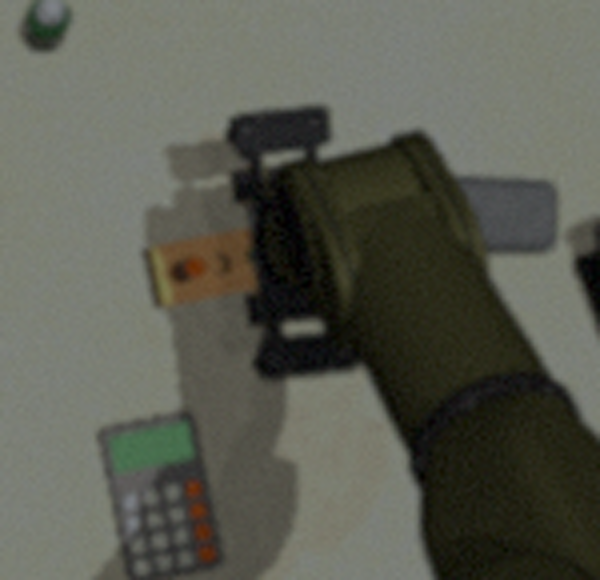

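The jaws still sit 11 mm short in y, because a row was truncated. I'll correct that, then descend.

```bash
python3 -m creep '[{"hand":0.05,"slide":[-0.001,0.0113,0],"turn":0},{"hand":0.05,"slide":[0,0,0],"turn":0},{"hand":0.05,"slide":[0,0,0],"turn":0}]'; python3 to.py .496 -.267 .1;python3 - <<'E'
from h import *
# tip positions projected for check: finger at tool ±x 25mm
p=snapshot("side")
y0,x0=60,260
c=np.ascontiguousarray(p["frame"][:,:,::-1]); c=cv2.resize(c[y0:y0+145,x0:x0+150],None,fx=4,fy=4,interpolation=cv2.INTER_CUBIC)
for X in([.496,-.267,.127],[.496,-.267,.045],[.5085,-.3303,.127]):
    u=(proj(p,X)-[x0,y0])*4; cv2.circle(c,tuple(int(a) for a in u),3,(0,0,255),-1)
cv2.imwrite("pics/g2.png",c)
E
```

```text
clock: 20.75
tool_pos: [0.4959, -0.2684, 0.1578]
eef_rot: [0.999, 0.051, 0.0, 0.0]
contact_force: [-0.1, 0.4, 0.5]
opening: 0.569
[ 0.4959 -0.2684  0.1578] yaw 5.9 slide: [ 0.0002 -0.0013  0.0578]
```

View pics/g2.png

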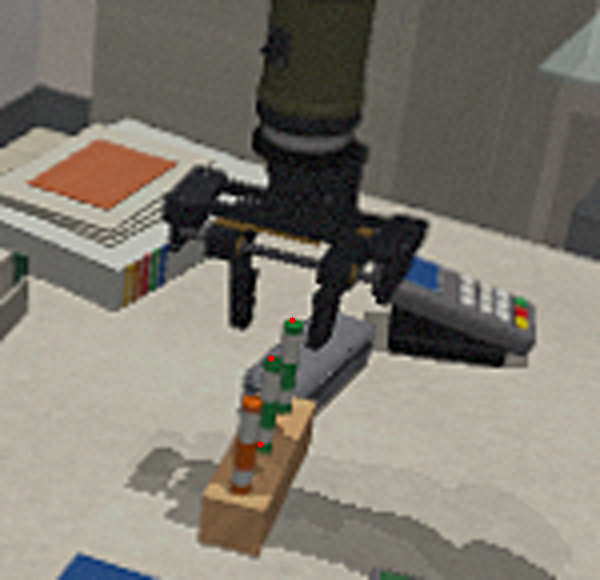

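The projected marker positions match the picture: tops at (271,358) and (292,321). Descending.

```bash
python3 -m creep '[{"hand":0.05,"slide":[0,-0.0005,0.02],"turn":0},{"hand":0.05,"slide":[0,0,0.022],"turn":0},{"hand":0.05,"slide":[0,0,0.015],"turn":0},{"hand":0.05,"slide":[0,0,0],"turn":0}]'; python3 to.py .496 -.267 .1; python3 -m creep '[{"hand":0.03,"slide":[0,0,0],"turn":0},{"hand":0.022,"slide":[0,0,0],"turn":0},{"hand":0.019,"slide":[0,0,0],"turn":0},{"hand":0.01,"slide":[0,0,0],"turn":0}]' 8;python3 -m creep '[{"hand":0.01,"slide":[0,0,0],"turn":0},{"hand":0.01,"slide":[0,0,0],"turn":0},{"hand":0.01,"slide":[0,0,0],"turn":0}]' 10
```

```text
clock: 21.3
tool_pos: [0.4953, -0.2672, 0.0998]
eef_rot: [0.999, 0.052, -0.001, -0.0]
contact_force: [0.2, 0.3, -0.4]
opening: 0.568
[ 0.4953 -0.2672  0.0998] yaw 5.97 slide: [ 0.0007 -0.0001 -0.0002]
clock: 21.8
tool_pos: [0.4961, -0.2677, 0.1009]
eef_rot: [0.999, 0.052, 0.0, 0.0]
contact_force: [-0.4, 0.4, 1.3]
opening: 0.173
clock: 22.18
tool_pos: [0.4962, -0.2677, 0.1009]
eef_rot: [0.999, 0.052, 0.0, 0.0]
contact_force: [0.4, -0.2, 3.8]
opening: 0.175
```

```bash
python3 -m creep '[{"hand":0.01,"slide":[0,0,-0.01],"turn":0},{"hand":0.01,"slide":[0,0,-0.02],"turn":0},{"hand":0.01,"slide":[0,0,-0.035],"turn":0},{"hand":0.01,"slide":[0,0,-0.045],"turn":0},{"hand":0.01,"slide":[0,0,-0.05],"turn":0}]' 15; python3 to.py .553 .262 .26;  python3 - <<'E'
from h import *
p=snapshot("side");cv2.imwrite("pics/k.png",cv2.resize(p["frame"][0:240,200:512,::-1],None,fx=2.5,fy=2.5))
E
```

```text
clock: 22.8
tool_pos: [0.495, -0.2674, 0.2619]
eef_rot: [0.999, 0.052, -0.001, -0.0]
contact_force: [0.1, -0.8, -1.2]
opening: 0.175
[ 0.495  -0.2674  0.2619] yaw 5.96 slide: [ 0.1127 -0.5205  0.0022]
```

View pics/k.png

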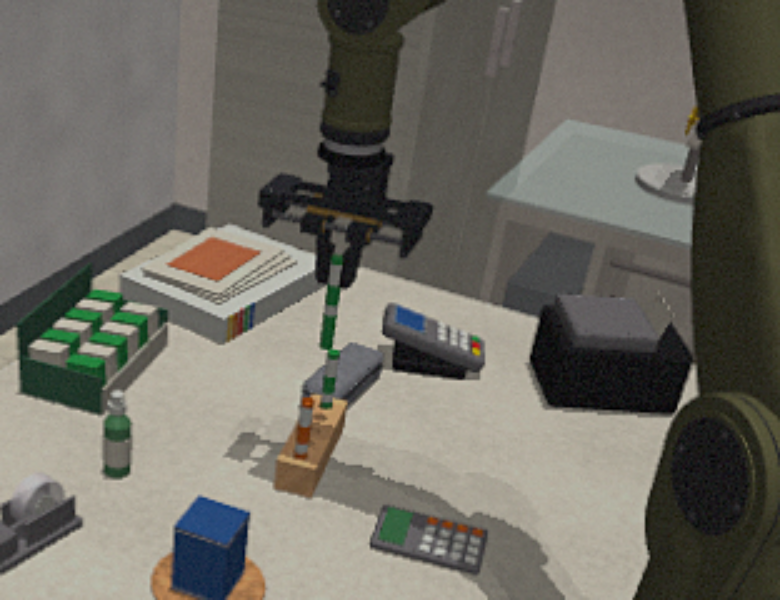

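The green marker is held vertical at (330,300). I'll carry it to above the cup's +y half.

```bash
python3 -m creep '[{"hand":0.01,"slide":[0.006,-0.03,0],"turn":0},{"hand":0.01,"slide":[0.011,-0.05,0],"turn":0},{"hand":0.01,"slide":[0.011,-0.05,0],"turn":0},{"hand":0.01,"slide":[0.011,-0.05,0],"turn":0},{"hand":0.01,"slide":[0.011,-0.05,0],"turn":0}]' 15; python3 -m creep '[{"hand":0.01,"slide":[0.011,-0.05,0],"turn":0},{"hand":0.01,"slide":[0.011,-0.05,0],"turn":0},{"hand":0.01,"slide":[0.011,-0.05,0],"turn":0},{"hand":0.01,"slide":[0.011,-0.05,0],"turn":0},{"hand":0.01,"slide":[0.011,-0.05,0],"turn":0}]' 15;python3 -m creep '[{"hand":0.01,"slide":[0.011,-0.05,0],"turn":0},{"hand":0.01,"slide":[0,-0.015,0],"turn":0},{"hand":0.01,"slide":[0,0,0],"turn":0},{"hand":0.01,"slide":[0,0,0],"turn":0}]' 15; python3 to.py .5517 .287 .2
```

```text
clock: 23.48
tool_pos: [0.5214, -0.0321, 0.2607]
eef_rot: [0.999, 0.052, -0.0, 0.0]
contact_force: [-0.2, 0.3, -0.5]
opening: 0.174
clock: 24.1
tool_pos: [0.5503, 0.222, 0.2606]
eef_rot: [0.999, 0.052, -0.0, 0.0]
contact_force: [0.7, -0.4, -0.9]
opening: 0.176
clock: 24.6
tool_pos: [0.5552, 0.2839, 0.2603]
eef_rot: [0.999, 0.051, -0.0, 0.001]
contact_force: [0.4, -0.6, -0.6]
opening: 0.175
[0.5552 0.2839 0.2603] yaw 5.81 slide: [-0.0032 -0.0036  0.0603]
```

```bash
python3 -m creep '[{"hand":0.01,"slide":[-0.003,-0.003,0.03],"turn":0},{"hand":0.01,"slide":[0,0,0.025],"turn":0},{"hand":0.01,"slide":[0,0,0],"turn":0},{"hand":0.01,"slide":[0,0,0],"turn":0}]' 15; python3 to.py .5517 .287 .1
cat > v.py <<'E'
import sys
from h import *
p=snapshot("side"); y0,x0=140,130
c=cv2.resize(p["frame"][y0:y0+145,x0:x0+150,::-1],None,fx=4,fy=4,interpolation=cv2.INTER_CUBIC)
q=np.radians(6.);ex=np.array([np.cos(q),np.sin(q),0]);ey=np.array([-ex[1],ex[0],0]);o=np.array([.553,.274,.085])
for a,b in((1,1),(1,-1),(-1,1),(-1,-1),(0,0)):
    u=(proj(p,o+.0235*(a*ex+b*ey))-[x0,y0])*4; cv2.circle(c,tuple(int(t) for t in u),2,(0,0,255),-1)
cv2.imwrite(sys.argv[1],c)
E
python3 v.py pics/c1.png
```

```text
clock: 25.1
tool_pos: [0.5523, 0.2884, 0.2066]
eef_rot: [0.999, 0.051, 0.001, -0.0]
contact_force: [0.6, 1.3, 0.4]
opening: 0.175
[0.5523 0.2884 0.2066] yaw 5.85 slide: [-0.0009  0.0014  0.1066]
```

View pics/c1.png

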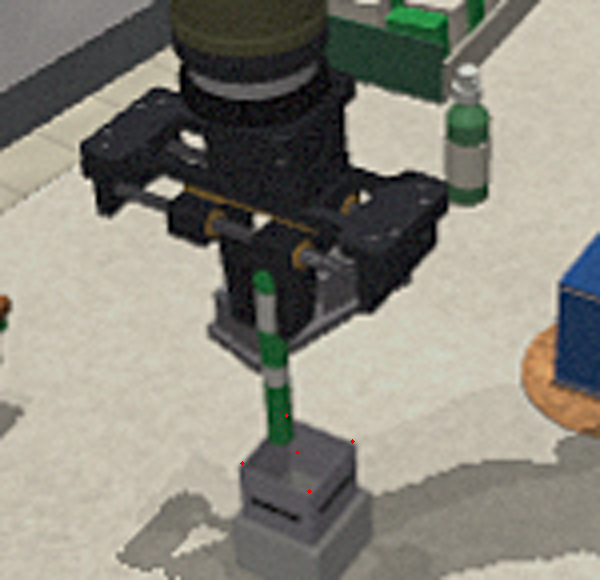

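The marker is vertical above the cup's left half, with its tip at (281,440). The mouth corners line up within about 2 mm. Lowering in steps.

```bash
python3 -m creep '[{"hand":0.01,"slide":[-0.0009,0.002,0.02],"turn":0},{"hand":0.01,"slide":[0,0,0.02],"turn":0},{"hand":0.01,"slide":[0,0,0.015],"turn":0},{"hand":0.01,"slide":[0,0,0.015],"turn":0},{"hand":0.01,"slide":[0,0,0],"turn":0}]' 15; python3 to.py .5517 .287 .1; python3 v.py pics/c2.png
```

```text
clock: 25.78
tool_pos: [0.5504, 0.2866, 0.1347]
eef_rot: [0.999, 0.052, -0.001, 0.001]
contact_force: [-0.6, -0.2, 0.8]
opening: 0.173
[0.5504 0.2866 0.1347] yaw 5.95 slide: [ 0.0014 -0.0003  0.0347]
```

View pics/c2.png

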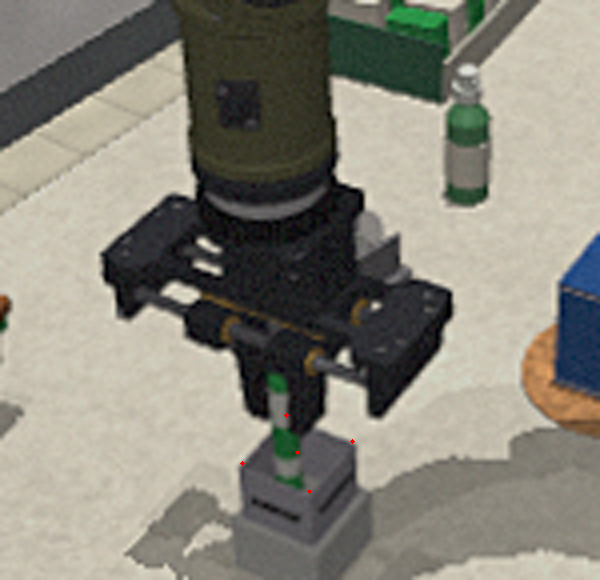

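The marker is inside the mouth without contact force. I'll go down the rest.

```bash
python3 -m creep '[{"hand":0.01,"slide":[0.001,0,0.012],"turn":0},{"hand":0.01,"slide":[0,0,0.01],"turn":0},{"hand":0.01,"slide":[0,0,0.006],"turn":0},{"hand":0.01,"slide":[0,0,0.002],"turn":0},{"hand":0.01,"slide":[0,0,0],"turn":0}]' 15; python3 to.py .5517 .287 .1
```

```text
clock: 26.45
tool_pos: [0.5518, 0.2873, 0.1056]
eef_rot: [0.999, 0.052, -0.0, -0.0]
contact_force: [-0.2, -0.6, 0.5]
opening: 0.179
[0.5518 0.2873 0.1056] yaw 5.95 slide: [-0.0001  0.0003  0.0056]
```

```bash
python3 -m creep '[{"hand":0.01,"slide":[0,0,0.002],"turn":0},{"hand":0.01,"slide":[0,0,0.0015],"turn":0},{"hand":0.01,"slide":[0,0,0.001],"turn":0},{"hand":0.01,"slide":[0,0,0],"turn":0},{"hand":0.01,"slide":[0,0,0],"turn":0}]' 10; python3 -m creep '[{"hand":0.01,"slide":[0,0,0.0007],"turn":0},{"hand":0.01,"slide":[0,0,0],"turn":0},{"hand":0.01,"slide":[0,0,0],"turn":0}]'
```

```text
clock: 27.08
tool_pos: [0.5519, 0.2872, 0.1012]
eef_rot: [0.999, 0.052, 0.0, 0.0]
contact_force: [-0.2, -0.8, -1.0]
opening: 0.174
clock: 27.45
tool_pos: [0.5519, 0.2872, 0.1004]
eef_rot: [0.999, 0.052, 0.0, 0.0]
contact_force: [0.1, 0.0, 0.4]
opening: 0.179
```

```bash
python3 -m creep '[{"hand":0.01,"slide":[0,0,0.0005],"turn":0},{"hand":0.01,"slide":[0,0,0],"turn":0}]'; python3 -m creep '[{"hand":0.019,"slide":[0,0,0],"turn":0},{"hand":0.022,"slide":[0,0,0],"turn":0},{"hand":0.03,"slide":[0,0,0],"turn":0},{"hand":0.036,"slide":[0,0,0],"turn":0},{"hand":0.036,"slide":[0,0,0],"turn":0}]' 5; python3 v.py pics/c3.png
```

```text
clock: 27.7
tool_pos: [0.5519, 0.2872, 0.1]
eef_rot: [0.999, 0.052, 0.0, -0.0]
contact_force: [-0.3, 0.1, 0.2]
opening: 0.175
clock: 28.32
tool_pos: [0.5518, 0.2872, 0.0999]
eef_rot: [0.999, 0.052, -0.0, 0.0]
contact_force: [0.4, -0.2, -0.2]
opening: 0.414
```

View pics/c3.png

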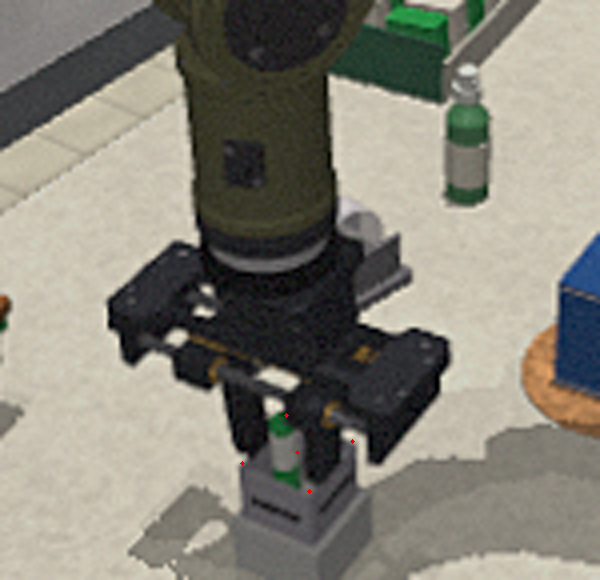

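Released and still upright between the open jaws. I'll retreat straight up, then head for the second marker.

```bash
python3 -m creep '[{"hand":0.036,"slide":[0,0,-0.015],"turn":0},{"hand":0.036,"slide":[0,0,-0.03],"turn":0},{"hand":0.036,"slide":[0,0,-0.05],"turn":0},{"hand":0.05,"slide":[0,0,-0.05],"turn":0},{"hand":0.05,"slide":[0,0.02,0],"turn":0}]'; python3 to.py .5085 -.3303 .2
python3 - <<'E'
from h import *
np.set_printoptions(precision=4,suppress=True)
for n,(y0,x0) in {"side":(180,130),"top":(160,110)}.items():
    p=snapshot(n)
    c=p["frame"][y0:y0+145,x0:x0+150,::-1]; cv2.imwrite(f"pics/d_{n}.png",cv2.resize(c,None,fx=4,fy=4,interpolation=cv2.INTER_CUBIC))
    C=cloud(p)
    m=(p["depth"]>0)&(C[...,2]>.1)&(C[...,2]<.14)&(abs(C[...,0]-.553)<.05)&(abs(C[...,1]-.275)<.05)
    q=C[m]; print(n,m.sum(), q.mean(0), q[:,2].max())
E
```

```text
clock: 29.0
tool_pos: [0.5551, 0.2712, 0.2505]
eef_rot: [0.999, 0.053, 0.004, -0.004]
contact_force: [0.1, -0.1, -0.4]
opening: 0.565
[0.5551 0.2712 0.2505] yaw 6.11 slide: [-0.1108  0.5935  0.0456]
side 72 [0.5476 0.2919 0.1161] 0.12884788973255368<stdin>:8: RuntimeWarning: Mean of empty slice.
  ret = um.true_divide(
Traceback (most recent call last):
ValueError: zero-size array to reduction operation maximum which has no identity
```

View pics/d_side.png

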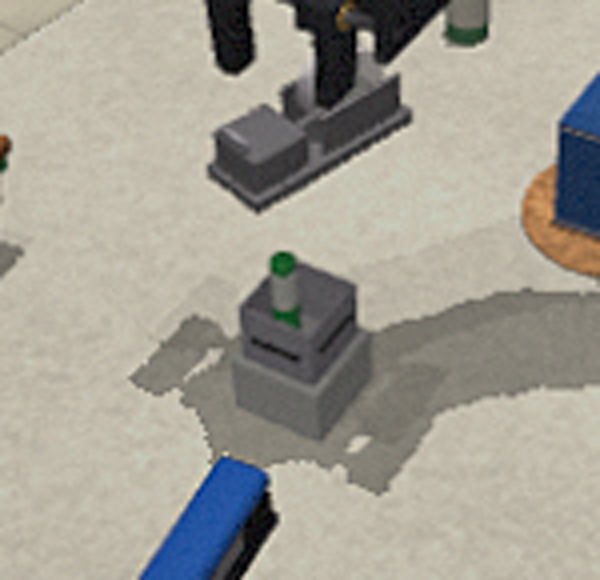

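The first marker stands upright in the cup at (283,285). Going to the end green.

```bash
python3 -m creep '[{"hand":0.05,"slide":[-0.009,0.05,0],"turn":0},{"hand":0.05,"slide":[-0.009,0.05,0],"turn":0},{"hand":0.05,"slide":[-0.009,0.05,0],"turn":0},{"hand":0.05,"slide":[-0.009,0.05,0],"turn":0},{"hand":0.05,"slide":[-0.009,0.05,0],"turn":0}]'; python3 -m creep '[{"hand":0.05,"slide":[-0.009,0.05,0],"turn":0},{"hand":0.05,"slide":[-0.009,0.05,0],"turn":0},{"hand":0.05,"slide":[-0.009,0.05,0],"turn":0},{"hand":0.05,"slide":[-0.009,0.05,0],"turn":0},{"hand":0.05,"slide":[-0.009,0.05,0],"turn":0}]';python3 -m creep '[{"hand":0.05,"slide":[-0.009,0.05,0],"turn":0},{"hand":0.05,"slide":[-0.008,0.04,0],"turn":0},{"hand":0.05,"slide":[0,0,0.04],"turn":0},{"hand":0.05,"slide":[0,0,0.02],"turn":0},{"hand":0.05,"slide":[0,0,0],"turn":0}]'; python3 to.py .5085 -.3303 .1
```

```text
clock: 29.72
tool_pos: [0.5339, 0.0122, 0.2438]
eef_rot: [0.999, 0.052, -0.001, 0.0]
contact_force: [0.3, 0.2, 0.9]
opening: 0.567
clock: 30.35
tool_pos: [0.515, -0.2408, 0.2437]
eef_rot: [0.999, 0.052, -0.001, -0.001]
contact_force: [1.1, 0.7, 0.7]
opening: 0.566
clock: 30.98
tool_pos: [0.5068, -0.3299, 0.1824]
eef_rot: [0.999, 0.052, -0.002, -0.002]
contact_force: [0.4, 0.1, 0.1]
opening: 0.568
[ 0.5068 -0.3299  0.1824] yaw 5.96 slide: [0.0021 0.0008 0.0823]
```

```bash
python3 -m creep '[{"hand":0.05,"slide":[0.001,0.0005,0.015],"turn":0},{"hand":0.05,"slide":[0,0,0.01],"turn":0},{"hand":0.05,"slide":[0,0,0],"turn":0},{"hand":0.05,"slide":[0,0,0],"turn":0}]'; python3 to.py .5085 -.3303 .1;python3 - <<'E'
from h import *
np.set_printoptions(precision=4,suppress=True)
p=snapshot("side")
C=cloud(p)
for X in([.5085,-.3303],[.483,-.204]):
    m=(p["depth"]>0)&(C[...,2]>.10)&(C[...,2]<.125)&(np.hypot(C[...,0]-X[0],C[...,1]-X[1])<.02)
    q=C[m]; print(m.sum(),q.mean(0)) if m.any() else 0
y0,x0=60,260
c=np.ascontiguousarray(p["frame"][:,:,::-1]); c=cv2.resize(c[y0:y0+145,x0:x0+150],None,fx=4,fy=4,interpolation=cv2.INTER_CUBIC)
for X in([.5085,-.3303,.127],[.5085,-.3303,.045]):
    u=(proj(p,X)-[x0,y0])*4; cv2.circle(c,tuple(int(a) for a in u),3,(0,0,255),-1)
cv2.imwrite("pics/g3.png",c)
E
```

```text
clock: 31.48
tool_pos: [0.5099, -0.331, 0.1603]
eef_rot: [0.999, 0.052, 0.0, 0.0]
contact_force: [-0.0, -0.7, 0.6]
opening: 0.564
[ 0.5099 -0.331   0.1603] yaw 5.95 slide: [-0.0013 -0.0009  0.0603]
33 [ 0.5061 -0.324   0.1128]
38 [ 0.481  -0.1971  0.1132]
```

View pics/g3.png

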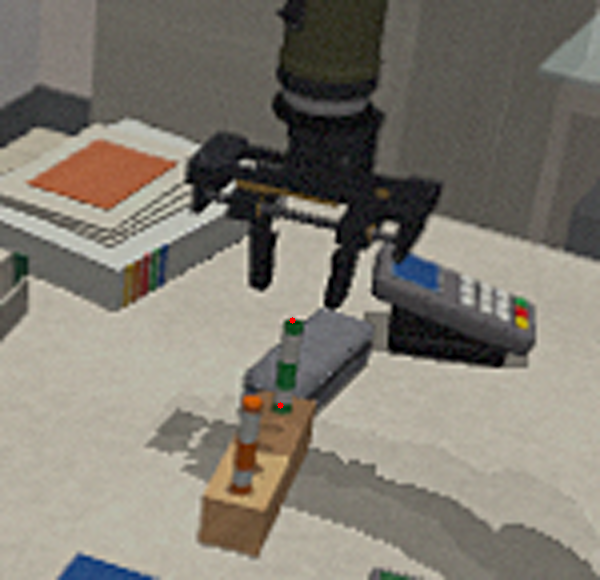

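The jaws are above the end green at (292,322) and its projected axis matches. Descending and gripping.

```bash
python3 -m creep '[{"hand":0.05,"slide":[-0.001,-0.0005,0.02],"turn":0},{"hand":0.05,"slide":[0,0,0.022],"turn":0},{"hand":0.05,"slide":[0,0,0.0173],"turn":0},{"hand":0.05,"slide":[0,0,0],"turn":0},{"hand":0.05,"slide":[0,0,0],"turn":0}]'; python3 to.py .5085 -.3303 .1; python3 -m creep '[{"hand":0.03,"slide":[0,0,0],"turn":0},{"hand":0.022,"slide":[0,0,0],"turn":0},{"hand":0.019,"slide":[0,0,0],"turn":0},{"hand":0.01,"slide":[0,0,0],"turn":0}]' 8;python3 -m creep '[{"hand":0.01,"slide":[0,0,0],"turn":0},{"hand":0.01,"slide":[0,0,0],"turn":0}]' 10
```

```text
clock: 32.15
tool_pos: [0.5092, -0.3307, 0.1013]
eef_rot: [0.999, 0.052, 0.001, 0.0]
contact_force: [0.8, -0.4, -0.0]
opening: 0.569
[ 0.5092 -0.3307  0.1013] yaw 5.94 slide: [-0.0007 -0.0005  0.0013]
clock: 32.65
tool_pos: [0.5087, -0.3307, 0.1008]
eef_rot: [0.999, 0.052, 0.0, 0.0]
contact_force: [0.2, -0.3, 0.8]
opening: 0.176
clock: 32.9
tool_pos: [0.5087, -0.3307, 0.1008]
eef_rot: [0.999, 0.052, 0.0, 0.0]
contact_force: [0.8, -0.2, 0.9]
opening: 0.179
```

```bash
python3 -m creep '[{"hand":0.01,"slide":[0,0,-0.01],"turn":0},{"hand":0.01,"slide":[0,0,-0.02],"turn":0},{"hand":0.01,"slide":[0,0,-0.035],"turn":0},{"hand":0.01,"slide":[0,0,-0.045],"turn":0},{"hand":0.01,"slide":[0,0,-0.055],"turn":0}]' 15;  python3 -m creep '[{"hand":0.01,"slide":[0.005,-0.025,0],"turn":0},{"hand":0.01,"slide":[0.009,-0.05,0],"turn":0},{"hand":0.01,"slide":[0.009,-0.05,0],"turn":0},{"hand":0.01,"slide":[0.009,-0.05,0],"turn":0},{"hand":0.01,"slide":[0.009,-0.05,0],"turn":0}]' 15; python3 -m creep '[{"hand":0.01,"slide":[0.009,-0.05,0],"turn":0},{"hand":0.01,"slide":[0.009,-0.05,0],"turn":0},{"hand":0.01,"slide":[0.009,-0.05,0],"turn":0},{"hand":0.01,"slide":[0.009,-0.05,0],"turn":0},{"hand":0.01,"slide":[0.009,-0.05,0],"turn":0}]' 15;python3 -m creep '[{"hand":0.01,"slide":[0.009,-0.05,0],"turn":0},{"hand":0.01,"slide":[0.009,-0.05,0],"turn":0},{"hand":0.01,"slide":[0,-0.01,0],"turn":0},{"hand":0.01,"slide":[0,0,0],"turn":0},{"hand":0.01,"slide":[0,0,0],"turn":0}]' 15; python3 to.py .5544 .261 .2
```

```text
clock: 33.52
tool_pos: [0.5079, -0.3303, 0.2679]
eef_rot: [0.999, 0.052, -0.0, -0.0]
contact_force: [0.7, -1.2, 0.5]
opening: 0.174
clock: 34.15
tool_pos: [0.526, -0.1009, 0.2671]
eef_rot: [0.999, 0.052, 0.001, 0.0]
contact_force: [1.0, -0.3, -0.2]
opening: 0.178
clock: 34.78
tool_pos: [0.5448, 0.1524, 0.2671]
eef_rot: [0.999, 0.052, 0.001, 0.0]
contact_force: [0.4, -0.8, -0.6]
opening: 0.172
clock: 35.4
tool_pos: [0.5519, 0.2597, 0.2658]
eef_rot: [0.999, 0.051, 0.0, 0.001]
contact_force: [0.8, 0.1, 0.5]
opening: 0.172
[0.5519 0.2597 0.2658] yaw 5.81 slide: [ 0.0026 -0.0012  0.0658]
```

```bash
python3 -m creep '[{"hand":0.01,"slide":[0.002,-0.001,0.02],"turn":0},{"hand":0.01,"slide":[0,0,0.015],"turn":0},{"hand":0.01,"slide":[0,0,0],"turn":0},{"hand":0.01,"slide":[0,0,0],"turn":0}]' 15; python3 to.py .5544 .261 .1; python3 v.py pics/e1.png
```

```text
clock: 35.9
tool_pos: [0.5533, 0.2633, 0.2305]
eef_rot: [0.999, 0.052, -0.0, -0.0]
contact_force: [-0.1, 0.1, -0.5]
opening: 0.176
[0.5533 0.2633 0.2305] yaw 5.95 slide: [0.0009 0.0024 0.1305]
```

View pics/e1.png

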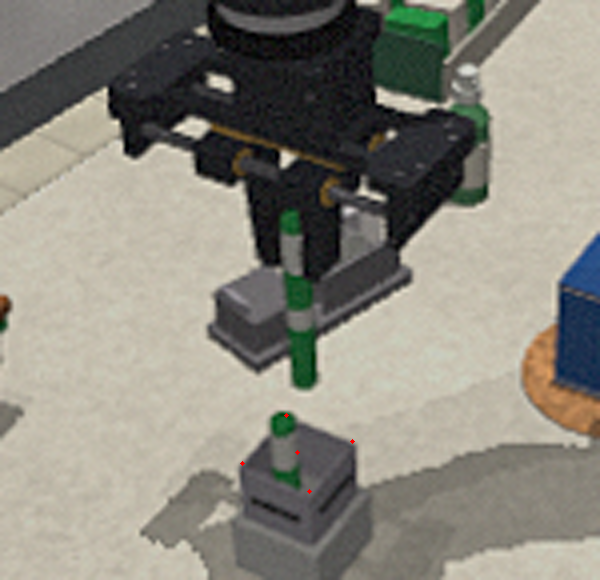

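```bash
python3 -m creep '[{"hand":0.01,"slide":[0.0009,0.0024,0],"turn":0},{"hand":0.01,"slide":[0,0,0],"turn":0},{"hand":0.01,"slide":[0,0,0.015],"turn":0},{"hand":0.01,"slide":[0,0,0.015],"turn":0},{"hand":0.01,"slide":[0,0,0],"turn":0}]' 15; python3 to.py .5544 .261 .1; python3 v.py pics/e2.png
```

```text
clock: 36.58
tool_pos: [0.5534, 0.26, 0.1985]
eef_rot: [0.999, 0.052, -0.002, 0.001]
contact_force: [0.4, 0.5, 0.4]
opening: 0.173
[0.5534 0.26   0.1985] yaw 5.97 slide: [ 0.0014 -0.001   0.0985]
```

View pics/e2.png

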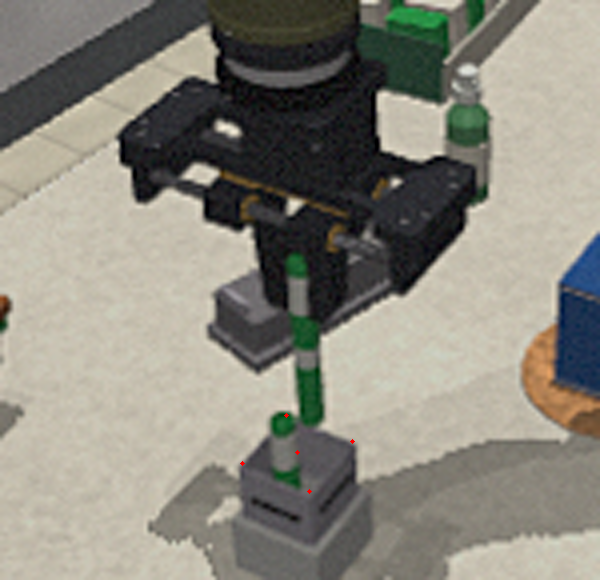

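The second marker's tip (312,420) is clear of the first and heads for the right half of the mouth. Continuing down.

```bash
python3 -m creep '[{"hand":0.01,"slide":[0.0005,0,0.015],"turn":0},{"hand":0.01,"slide":[0,0,0.015],"turn":0},{"hand":0.01,"slide":[0,0,0.015],"turn":0},{"hand":0.01,"slide":[0,0,0.015],"turn":0},{"hand":0.01,"slide":[0,0,0],"turn":0}]' 15; python3 to.py .5544 .261 .1; python3 v.py pics/e3.png
```

```text
clock: 37.25
tool_pos: [0.5542, 0.2604, 0.139]
eef_rot: [0.999, 0.052, -0.001, 0.001]
contact_force: [-0.4, -0.6, 0.6]
opening: 0.175
[0.5542 0.2604 0.139 ] yaw 5.96 slide: [ 0.0004 -0.0006  0.039 ]
```

View pics/e3.png

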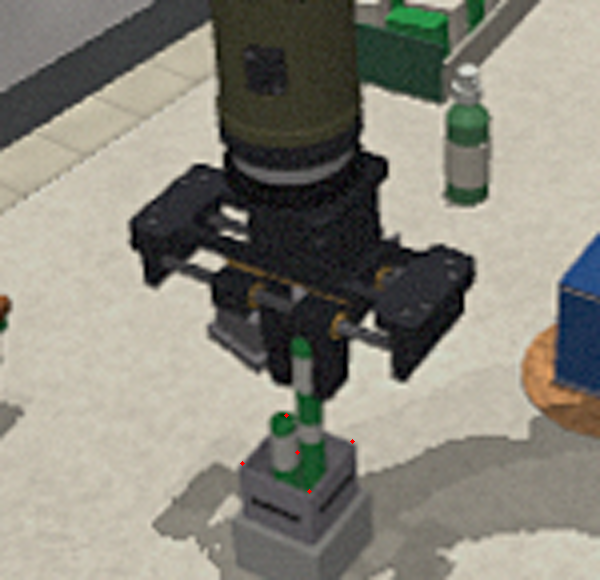

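It is inside the mouth next to the first marker. Going down the rest.

```bash
python3 -m creep '[{"hand":0.01,"slide":[0,0,0.012],"turn":0},{"hand":0.01,"slide":[0,0,0.01],"turn":0},{"hand":0.01,"slide":[0,0,0.007],"turn":0},{"hand":0.01,"slide":[0,0,0.004],"turn":0},{"hand":0.01,"slide":[0,0,0],"turn":0}]' 15; python3 -m creep '[{"hand":0.01,"slide":[0,0,0.0015],"turn":0},{"hand":0.01,"slide":[0,0,0.001],"turn":0},{"hand":0.01,"slide":[0,0,0],"turn":0},{"hand":0.01,"slide":[0,0,0],"turn":0}]' 10; python3 to.py .5544 .261 .1
```

```text
clock: 37.92
tool_pos: [0.5549, 0.2609, 0.1073]
eef_rot: [0.999, 0.052, -0.0, 0.0]
contact_force: [0.1, -0.4, -0.5]
opening: 0.173
clock: 38.42
tool_pos: [0.555, 0.261, 0.1052]
eef_rot: [0.999, 0.052, 0.0, -0.0]
contact_force: [-0.4, -0.0, -0.9]
opening: 0.177
[0.555  0.261  0.1052] yaw 5.94 slide: [-0.0006 -0.0001  0.0052]
```

```bash
python3 -m creep '[{"hand":0.01,"slide":[0,0,0.002],"turn":0},{"hand":0.01,"slide":[0,0,0.0015],"turn":0},{"hand":0.01,"slide":[0,0,0.001],"turn":0},{"hand":0.01,"slide":[0,0,0.0007],"turn":0},{"hand":0.01,"slide":[0,0,0],"turn":0}]' 10; python3 -m creep '[{"hand":0.01,"slide":[0,0,0],"turn":0},{"hand":0.01,"slide":[0,0,0],"turn":0}]'; python3 to.py .5544 .261 .1
```

```text
clock: 39.05
tool_pos: [0.555, 0.261, 0.0999]
eef_rot: [0.999, 0.052, 0.0, 0.0]
contact_force: [-0.5, 0.5, -0.4]
opening: 0.174
clock: 39.3
tool_pos: [0.555, 0.2609, 0.0999]
eef_rot: [0.999, 0.052, 0.0, 0.0]
contact_force: [-0.3, -0.4, -0.2]
opening: 0.178
[0.555  0.2609 0.0999] yaw 5.94 slide: [-0.0006 -0.0001 -0.0001]
```

Same height as the first marker at release, so I'll release and retreat straight up.

```bash
python3 -m creep '[{"hand":0.019,"slide":[0,0,0],"turn":0},{"hand":0.022,"slide":[0,0,0],"turn":0},{"hand":0.03,"slide":[0,0,0],"turn":0},{"hand":0.036,"slide":[0,0,0],"turn":0},{"hand":0.036,"slide":[0,0,0],"turn":0}]' 5; python3 -m creep '[{"hand":0.036,"slide":[0,0,-0.012],"turn":0},{"hand":0.036,"slide":[0,0,-0.03],"turn":0},{"hand":0.036,"slide":[0,0,-0.05],"turn":0},{"hand":0.036,"slide":[0,0,-0.05],"turn":0},{"hand":0.036,"slide":[0,0.02,-0.02],"turn":0}]'; python3 -m creep '[{"hand":0.036,"slide":[0,0.05,0],"turn":0},{"hand":0.036,"slide":[0,0.05,0],"turn":0},{"hand":0.036,"slide":[0,0.05,0],"turn":0},{"hand":0.036,"slide":[0,0.05,0],"turn":0},{"hand":0.036,"slide":[0,0,0],"turn":0}]'
python3 - <<'E'
from h import *
for n in("side","top"):
    p=snapshot(n);cv2.imwrite(f"pics/f_{n}.png",cv2.resize(p["frame"][:,:,::-1],(768,576)))
    if n=="side": cv2.imwrite("pics/f_z.png",cv2.resize(p["frame"][180:310,130:310,::-1],None,fx=4,fy=4,interpolation=cv2.INTER_CUBIC))
E
```

```text
clock: 39.92
tool_pos: [0.555, 0.261, 0.0999]
eef_rot: [0.999, 0.052, 0.0, 0.0]
contact_force: [-1.2, 0.1, -0.1]
opening: 0.407
clock: 40.55
tool_pos: [0.5574, 0.2441, 0.2664]
eef_rot: [0.999, 0.053, 0.003, -0.002]
contact_force: [-0.8, -0.3, -0.1]
opening: 0.403
clock: 41.18
tool_pos: [0.5782, 0.0362, 0.262]
eef_rot: [0.999, 0.048, -0.0, 0.002]
contact_force: [-0.0, -0.3, 0.2]
opening: 0.407
```

View pics/f_side.png

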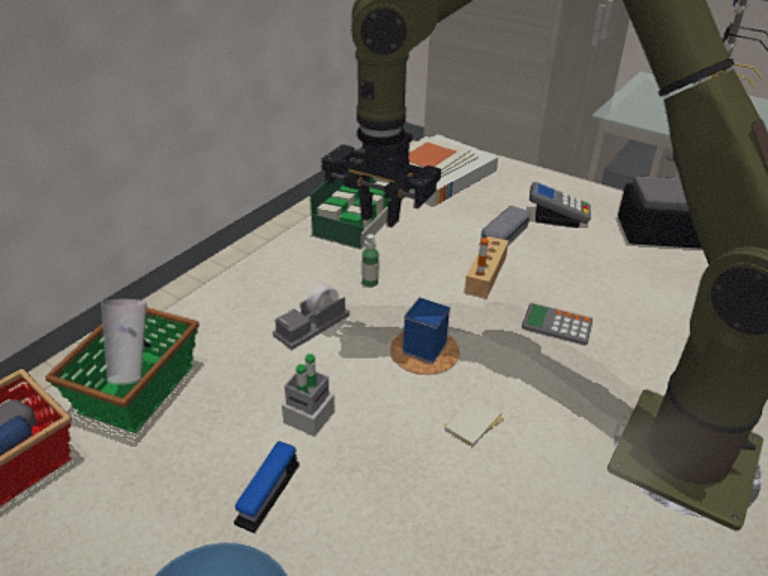

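View pics/f_z.png

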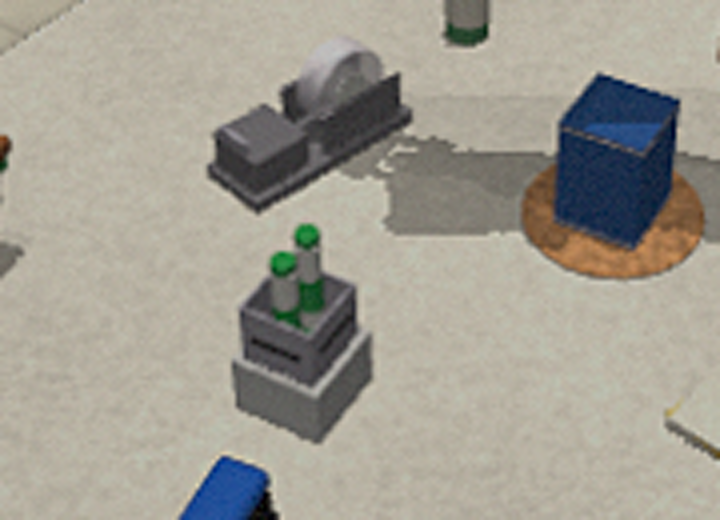

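View pics/f_top.png

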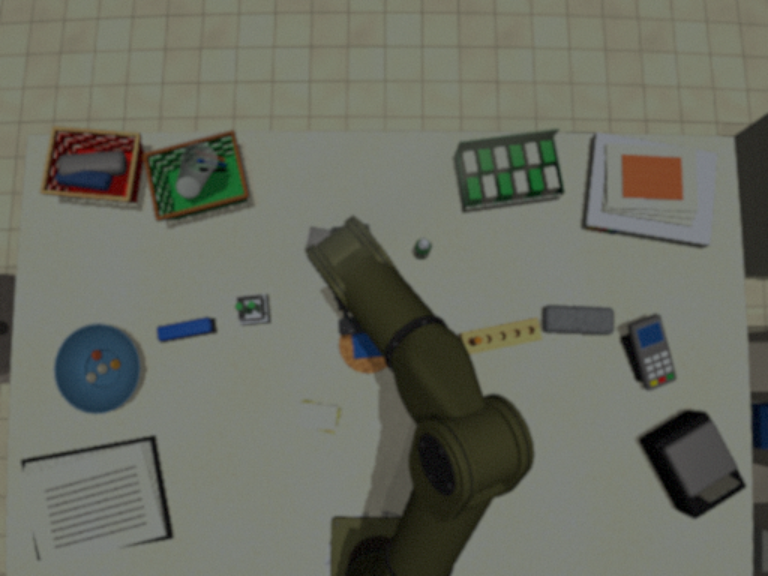

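Both green markers stand in the cup (side 302 and 310, 370), the cover is on the mat (428,335), and the orange marker is in the block. One numeric check before handing in.

```bash
python3 - <<'E'
from h import *
np.set_printoptions(precision=4,suppress=True)
p=snapshot("side");C=cloud(p);hsv=cv2.cvtColor(p["frame"],cv2.COLOR_RGB2HSV)
m=(p["depth"]>0)&(C[...,2]>.1)&(C[...,2]<.15)&(abs(C[...,0]-.553)<.05)&(abs(C[...,1]-.275)<.05)
nl,L,st,ce=cv2.connectedComponentsWithStats(m.astype(np.uint8),connectivity=4)
for i in range(1,nl):
    if st[i,4]>8: q=C[L==i]; print("marker",st[i,4],q.mean(0),"top",np.percentile(q[:,2],95))
b=(p["depth"]>0)&(hsv[...,0]>100)&(hsv[...,0]<130)&(hsv[...,1]>110)&(abs(C[...,0]-.478)<.07)&(abs(C[...,1]-.023)<.07)
m=b&(C[...,2]>.089); q=C[m]; print("cover",np.median(q[:,2]),cv2.minAreaRect(q[:,:2].astype(np.float32)*1000))
m=(hsv[...,0]>3)&(hsv[...,0]<22)&(hsv[...,1]>100)&(abs(C[...,2]-.004)<.012)&(abs(C[...,1])<.12)&(abs(C[...,0]-.48)<.1)
print("mat",cv2.minEnclosingCircle(C[m][:,:2].astype(np.float32)*1000))
s=get_state(); print(s["clock"],s["contact_force"],np.abs(s["qd"]).max())
E
python3 -m creep '[{"hand":0.036,"slide":[0,0,0],"turn":0},{"hand":0.036,"slide":[0,0,0],"turn":0}]'
```

```text
marker 148 [0.55   0.2786 0.1163] top 0.1269576785908225
cover 0.0940052991504587 ((499.4635314941406, 31.557809829711914), (104.05249786376953, 74.30045318603516), 8.78395938873291)
mat ((477.62945556640625, 24.697126388549805), 65.41315460205078)
41.325 [-0.4802  0.3276  0.1326] 0.0226991987305617
clock: 41.58
tool_pos: [0.5776, 0.0435, 0.2621]
eef_rot: [0.999, 0.053, 0.0, -0.0]
contact_force: [-0.4, 0.2, 1.1]
opening: 0.413
```

```bash
python3 -c "
from plant import *
print(finish_job())"
```

```text
the job is handed in; nothing more can be done
None
```

The job is done and handed in at about 42 s; the simulator gives no verdict.

- **Cover:** I lifted it straight up at 8–16 mm/s, with a pull of about 3 N or less, and the cup stayed standing. I lowered it onto the mat, eased off and let go. At touchdown it was pressed with about 15 N for a moment.
- **Markers:** both green markers now stand upright, cap down, in the cup. The orange marker is still in its block.

Last checks:

- **Heights:** the marker tops measured about 127 mm up (126 expected), and the cover top 94 mm (94 expected).
- **Cover on mat:** the cover was released within about 2 mm of the mat's measured centre, against about 21 mm of margin, and the picture shows it wholly on the mat.
- **Other objects:** everything else looks unmoved in both views.
- **Robot:** it is clear of everything, with no contact force beyond sensor noise.

Checks that failed or disagreed:

- **Camera calibration:** the two cameras differed by about 4–6 mm in y at the cover. When I gripped it, the true position lay between them, and closing the jaws may have nudged the canister by about 1 mm.
- **Cover outline:** my final outline fit of the cover gave an unusable size (104 x 74 mm), probably because arm pixels got into it. So its xy position rests on the robot's pose at release and the picture.

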